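# Set the sprung stop of a print nest with a sample part and hold it for tightening

### The job

Lay the teardrop-shaped moulded part flat in the print nest, lengthwise between the two round pins and the sprung stop, blunt end up against the low end stop bar, and let go of it. Then take the sprung stop by its post and slide it up to the part so that its plunger pushes the part home against both pins, with the plunger pressed about half-way in and never all the way. Finish while still holding the stop steady like that, so that a colleague can tighten its clamp screw; leave the other things where they are.

Things in the scene. Friction and masses are not known exactly. Their poses are not given: they have to be found in the camera images.
- part_center (a point): Centre (half-way up) of the moulded sample part: a flat cream-coloured teardrop lying loose on the trolley, 130 mm long, 45 mm at its widest, 8 mm thick, about 30 g. Its y axis runs along its length towards the pointed end; the blunt, round end lies at -y; z is up. Grip it across its width, 10 to 18 mm from the centre towards the blunt end: there it is 43 to 45 mm wide.
- part_blunt_end (a point): Outermost point of the part's blunt end, 65 mm from its centre, 4 mm above its underside.
- part: The same moulded part; origin in the middle of its underside, axes as for part_center. It balances 5 mm from there towards the blunt end. Between it and the nest a thick stiff power cord crosses the trolley, rising at the far end onto a 121 mm high power supply: carry the part across with its underside 0.18 m or more above the trolley.
- nest: Nest plate: aluminium, 12 mm thick, screwed flat on the trolley. Origin on the trolley below the seated part's centre; x is the way the sprung stop slides and pushes, towards the pins; y is left of that. The plate spans x -150 to +46, y -84 to +66 mm. A steel end stop bar (46 mm along x, 11 along y, 12 high) stands at its -y edge, its face towards the part at y = -65 mm, centred on x = 0.
- nest_seat (a point): Where the part's centre (half-way up) lies when the part is fully home: underside on the plate, side against both pins, blunt end against the end stop bar, pointed end towards the nest's +y, length along it. Same axes as the nest; 16 mm above the trolley.
- pin_blunt: Fixed steel register pin, 8 mm in diameter, 13.5 mm high above the plate, at x = 24 mm, y = -40 mm of the nest (the one nearer the end stop bar); origin at its foot. Between the two pins there is 46 mm of free space for a finger.
- pin_tail: The other fixed steel register pin, same size, at x = 21.3 mm, y = +14 mm of the nest; origin at its foot.
- stop (a joint): Slide of the sprung stop along the nest's +x, in m: 0 drawn fully back, at most 0.052; starts at 0 to 0.006. It slides with about 1.5 N of friction and has no spring or lock of its own: let go of, it is pushed back by its plunger. With the part fully home the plunger's tip just touches it at 0.034, so 0.040 presses the plunger half-way in and 0.046 all the way.
- stop_grip (a point): Grip point on the axis of the stop's dark steel post, 33 mm above the plate. The post is 20 x 20 mm, sides parallel to the nest's axes, and stands free from 13 to 46 mm above the plate on a foot 13 mm high, 32 mm wide (y). Drawn back it lies at x = -84 mm, y = -14 mm of the nest.
- stop_foot (a point): The sprung stop's foot: point on the plate under the post's axis, axes as the nest. Behind the post a slotted tail 7 mm high runs back 66 mm from the axis, under the washer of the clamp screw, which stands fixed in the plate, 20 mm behind the drawn-back post's axis, its head 14 mm above the plate.
- plunger (a joint): Spring plunger in the front of the stop, in m: 0 fully out, 0.012 pressed all the way in, about 0.006 half-way in. Its spring pushes with 1.5 N at the start of its travel plus 1.5 N per mm (10.5 N half-way, 19.5 N at the end).
- plunger_tip (a point): Rounded tip of the 8 mm plunger, 6 mm above the plate, 28 mm ahead of the post's axis when fully out; it meets the part's side 14 mm from the part's centre towards the blunt end.
- spacer_block: Bystander: small machined block 20 x 50 x 12 mm lying on the nest plate beside the stop's tail (nest y about +52 mm); origin at the centre of its underside. Leave it alone.
- hex_key: Bystander: black hex key, 41 x 105 x 8 mm; origin at the centre of its underside. Leave it alone.
- loupe: Bystander: black folding loupe, 40 x 40 x 42 mm; origin at the centre of its underside. Leave it alone.
- ink_cup: Bystander: paper cup, 63 mm across, 62 mm high; origin at the centre of its underside. Leave it alone.

How it is judged:
By the outcome, as a careful person would: the job done as asked, in the order asked, and still so for the second after the job is handed in, while the arm keeps its last pose, push and grip.
It also fails if it takes over 54 s, if anything falls off the work surface, if the arm or the gripper's body presses on something with over 40 N, if the wrist force passes 120 N, or if a joint passes its speed limit or range.

### The arm

A 6-joint arm with a two-finger parallel gripper is mounted at the origin on a cart in front of the work surface, level with it; the furniture and walls round the work are solid. World frame = base frame: x ahead of the robot, y to its left, z up, the work surface at z = 0. Lengths are in m, angles in rad, forces in N, time in s.
With the tool pointing down it reaches from about 0.275 to 1 m from the base axis. Payload 8.4 kg.
Tool frame: the origin (TCP) lies midway between the tips of the shut fingers; the grasp point (between the pads) lies r.grip_depth behind it (r.grip_depth is the distance from the TCP to the grasp point, in m); z points along the fingers, y is the direction in which the jaws open and shut (so a half turn about z gives the same grasp; the last joint's range is limited). The gripper opens to 85 mm and grips with 20 to 120 N. Pads are 22 mm wide; open, the fingers measure 114 mm over their backs; the gripper's body (76 mm by 85 mm) begins 54 mm behind the grasp point. The pads swing forward as they close: fully open they stand 13 mm farther back than shut.
Start: joints at [-1.119, 0.353, 1.633, -0, 1.155, -0.002], TCP at [0.274, -0.562, 0.231] pointing down, gripper open.
Joint ranges: [-2.63, 2.63], [-0.92, 2.1], [0.06, 2.66], [-1.3, 4.44], [0, 2.69], [-3.02, 3.02]. Speed limits (rad/s): [2.22, 2.22, 2.79, 3.14, 3.14, 3.14].

### API

Orientations are given as a rotation vector (axis times angle).
In Python, from workcell import r gives the robot as it stands. The module is installed in compiled form; this text tells all that it offers.
- The arm moves only by the shell command python3 -m crank 'ROWS' [FORCE]. ROWS is JSON, a list that holds one entry, the list of rows, each a list of 7 numbers: the shift along the tool's x, y, z as a fraction of full scale, then the turn, a rotation vector about the tool's x, y, z as a fraction of full scale, then the gripper's target within -1 to 1 (fully open at 1, half-way at 0, shut at -1). In form: [[[dx, dy, dz, wx, wy, wz, jaw], ...]]. A call has 1 to 8 rows; each row is the pose to reach, as a shift and turn from the pose commanded when the call began, along the tool's axes at that moment, turning the shorter way round; what a row does not reach only later rows make up. Full scale, the value 1, is 0.25 m for a shift and 180 degrees for a turn. A row lasts 1/12 s, in which the tool goes at most 41.7 mm and 7.16 degrees, less where a joint would pass 70% of its speed; a pose out of reach is approached as far as the arm can. A call with a number of a shift or a turn outside -1 to 1 is refused whole. A call with a gripper value outside its range is refused whole. The fingers move at their own pace and stop on an object; FORCE is the grip in N (left out, the last holds). Time passes only in rows, so rows that repeat a pose let the fingers close. It gives the time, the measured TCP pose, the force and the opening at its end, in the units of the state.
- r.sense(): the state, without advancing time (a new reading comes with each control period).
- r.get_image(name): name is "scene" or "top" or "wrist"; returns a dict with "pixels" (480x640x3 uint8, red, green, blue), "camera_matrix" (3x3 intrinsics, pixels), "world_from_camera" (4x4, takes a point from camera to world coordinates); the wrist camera has in their place "mount" (4x4, takes a point from camera to tool coordinates, whose origin is the TCP and whose axes are the flange's). Camera axes: x right, y down, z forward; pixel columns grow to the right and rows downward; lengths in m; the calibration is good to about 2 mm. The wrist camera is an equidistant fisheye: a pixel r from the principal point sees the ray r / f radians off the axis. A picture is of the moment at which its call begins: read the wrist's pose just before it. There is no depth.
- r.sign_off(): hands the job in, once; it reports no verdict.
The state is a dict: "time_s": time; "joints": joint angles; "joint_vel": joint speeds; "tau": joint torques, N m; "tcp_pos": TCP position; "eef_rot": TCP orientation; "force": force on the tool from outside, world axes, zero at the start; "torque": the same for the moment, N m; "gripper_width": finger opening in m.
Only numpy, scipy, OpenCV 4.12 (cv2) and the standard library are available. Lean on these libraries where they do the work, as an engineer would, in place of code of your own. Each camera call takes 0.05 s, during which the arm holds its last target.

## Working session

There is one attempt and no reset: what is moved stays moved. The work goes in short steps, Python scripts to look and compute and a shell command to move; the robot and the scene stay as the last step left them, time stands still between calls to the robot, and variables do not carry over. Pictures are saved under pics/ and viewed, and the job is handed in when it is done.

```bash
mkdir -p pics; ls
python3 - <<'E'
from workcell import r
import cv2, numpy as np
print(r.sense(), r.grip_depth)
for n in ["scene","top","wrist"]:
    im=r.get_image(n); cv2.imwrite(f"pics/{n}0.png",im["pixels"][:,:,::-1])
    print(n,{k:np.round(v,4).tolist() for k,v in im.items() if k!="pixels"})
E
```

```text
pics
{'time_s': 0.0, 'joints': array([-1.11939541e+00,  3.53643661e-01,  1.63411817e+00,  1.71104787e-05,
        1.15516823e+00, -2.37551721e-03]), 'joint_vel': array([-0.00019133,  0.00037577,  0.00082933,  0.00047047,  0.00070237,
       -0.0012465 ]), 'tau': array([ 5.32018712e-04, -6.05244398e+01, -3.42060435e+01,  4.51926292e-05,
        9.48228640e-03, -5.91211560e-06]), 'tcp_pos': array([ 0.2737967 , -0.56132987,  0.2305713 ]), 'eef_rot': array([-3.05980567e+00, -7.06385875e-01,  4.43551829e-04]), 'force': array([0.30549456, 0.62247235, 0.32080531]), 'torque': array([-0.02121719,  0.00107255,  0.00556739]), 'gripper_width': 0.08558182358280164} 0.0187
scene {'camera_matrix': [[474.2036, 0.0, 325.8758], [0.0, 474.2036, 238.3249], [0.0, 0.0, 1.0]], 'world_from_camera': [[-0.8921, -0.2319, 0.3877, 0.2714], [-0.4517, 0.4388, -0.7768, 0.6693], [0.01, -0.8682, -0.4962, 0.4772], [0.0, 0.0, 0.0, 1.0]]}
top {'camera_matrix': [[461.6801, 0.0, 326.2204], [0.0, 461.6801, 238.0721], [0.0, 0.0, 1.0]], 'world_from_camera': [[0.0219, -0.9963, 0.0829, 0.511], [-0.9998, -0.0217, 0.0032, -0.01], [-0.0014, -0.083, -0.9966, 0.9246], [0.0, 0.0, 0.0, 1.0]]}
wrist {'camera_matrix': [[371.6483, 0.0, 323.4158], [0.0, 371.6483, 234.5457], [0.0, 0.0, 1.0]], 'mount': [[0.0007, -0.949, -0.3151, 0.0816], [1.0, 0.0009, -0.0005, 0.001], [0.0007, -0.3151, 0.949, -0.1425], [0.0, 0.0, 0.0, 1.0]]}
```

View pics/scene0.png

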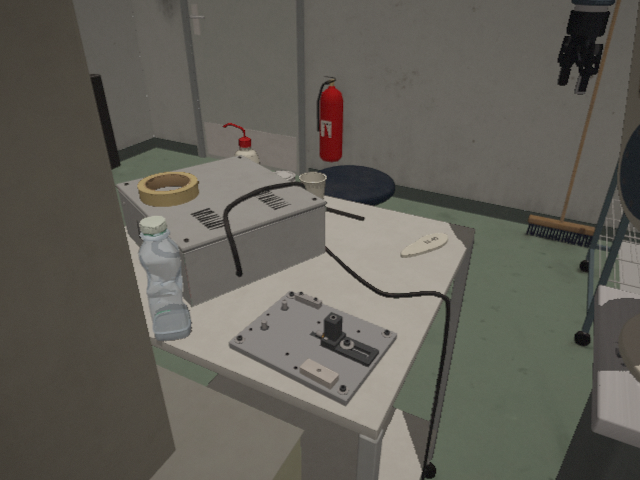

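View pics/top0.png

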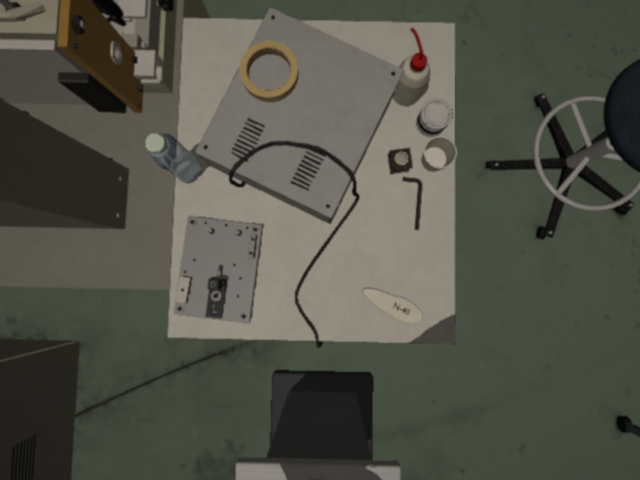

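View pics/wrist0.png

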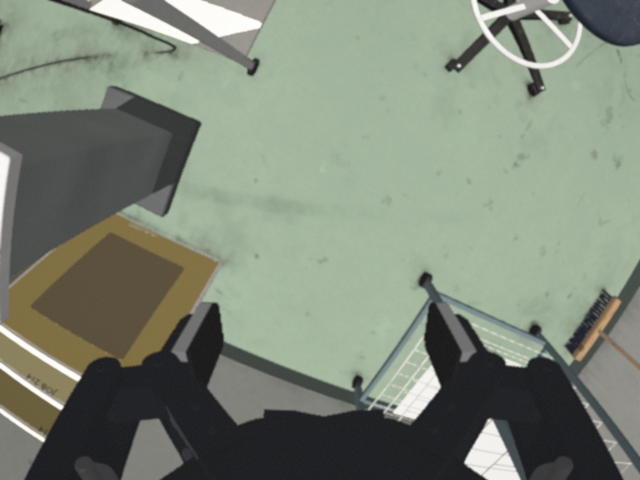

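```bash
cat > h.py <<'E'
import numpy as np, cv2
from workcell import r
from scipy.spatial.transform import Rotation as R
def cam(n):
    im=r.get_image(n); return im
def ray(im,uv,T=None):
    uv=np.atleast_2d(uv).astype(float); K=im["camera_matrix"]
    d=(uv-[K[0,2],K[1,2]])/[K[0,0],K[1,1]]
    if T is None:
        T=im["world_from_camera"]; v=np.c_[d,np.ones(len(d))]
    else:
        th=np.linalg.norm(d,axis=1,keepdims=True); s=np.where(th>1e-9,np.sin(th)/np.maximum(th,1e-9),1)
        v=np.c_[d*s,np.cos(th)]
    return T[:3,3], v@T[:3,:3].T
def plane(im,uv,z,T=None):
    o,v=ray(im,uv,T); return o+v*((z-o[2])/v[:,2])[:,None]
def wristT(im,s):
    M=np.eye(4);M[:3,:3]=R.from_rotvec(s["eef_rot"]).as_matrix();M[:3,3]=s["tcp_pos"]
    return M@im["mount"]
def proj(im,P,T=None):
    P=np.atleast_2d(P); W=im["world_from_camera"] if T is None else T
    c=(P-W[:3,3])@W[:3,:3]; K=im["camera_matrix"]
    if T is None: d=c[:,:2]/c[:,2:]
    else:
        rr=np.linalg.norm(c[:,:2],axis=1,keepdims=True); th=np.arctan2(rr,c[:,2:]); d=c[:,:2]/rr*th
    return d*K[0,0]+[K[0,2],K[1,2]]
E
python3 - <<'E'
from h import *
t=cv2.imread("pics/top0.png"); cv2.imwrite("pics/t1.png",cv2.resize(t[205:335,165:275],None,fx=5,fy=4.6,interpolation=cv2.INTER_CUBIC))
cv2.imwrite("pics/t2.png",cv2.resize(t[270:350,340:460],None,fx=6,fy=6,interpolation=cv2.INTER_CUBIC))
s=cv2.imread("pics/scene0.png"); cv2.imwrite("pics/s1.png",cv2.resize(s[285:405,225:405],None,fx=4.4,fy=4.4,interpolation=cv2.INTER_CUBIC))
E
```

```text
(no output)
```

View pics/t1.png

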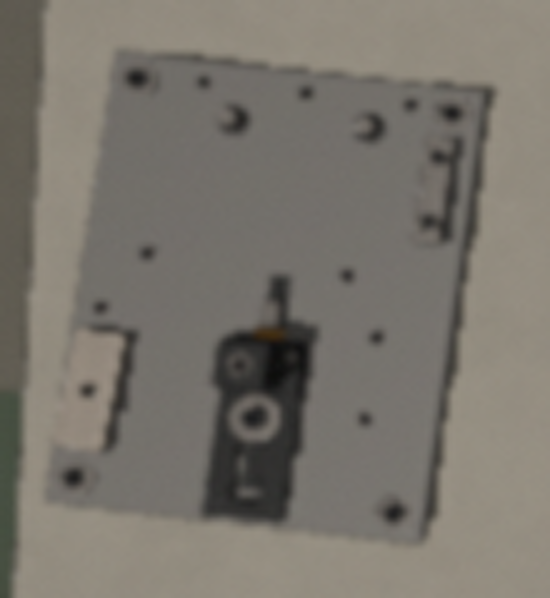

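View pics/t2.png

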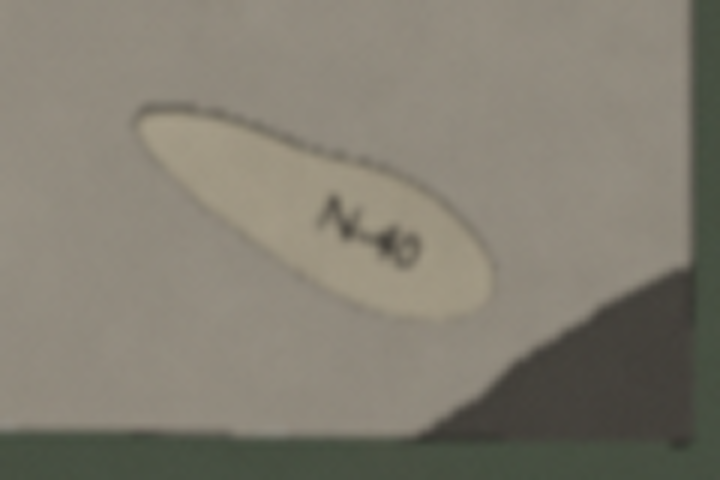

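View pics/s1.png

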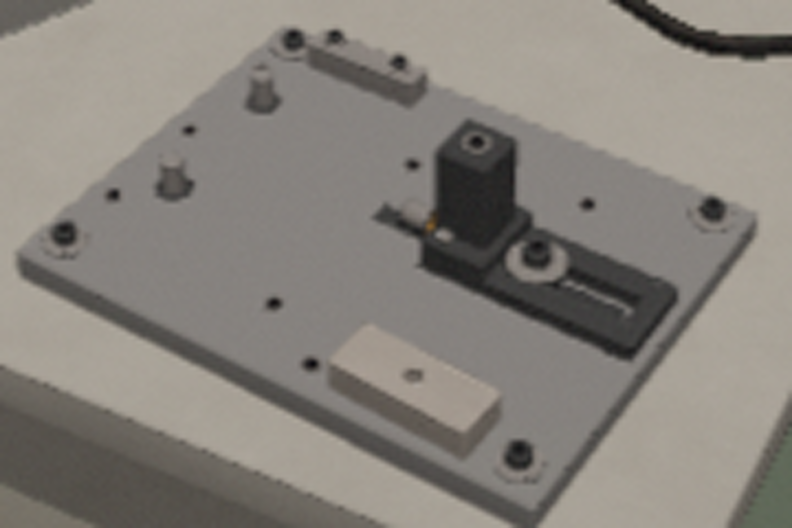

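Run:
```python
from h import *
im=r.get_image("top"); p=im["pixels"].astype(int)
print("part px",p[305,395],p[290,375],"table",p[300,430],p[280,340],"plate",p[260,205],p[230,230],p[285,240])
# part: cream: R-B high
d=(p[:,:,0]-p[:,:,2])
print(d[305,395],d[290,375],d[300,430],d[280,340])
T=np.c_[np.array([118,493,422,47])/5+165,np.array([50,90,542,500])/4.6+205]-0.4
W=plane(im,T,0.012); print(np.round(W,4))
print([np.round(np.linalg.norm(W[i]-W[(i+1)%4]),4) for i in range(4)])
```

```text
part px [110 104  92] [154 146 127] table [145 138 126] [146 139 127] plate [115 112 106] [114 110 106] [118 115 109]
18 27 19 19
[[0.6261 0.2689 0.012 ]
 [0.612  0.1189 0.012 ]
 [0.4183 0.1402 0.012 ]
 [0.4327 0.2877 0.012 ]]
[np.float64(0.1507), np.float64(0.1949), np.float64(0.1482), np.float64(0.1944)]
```

Run:
```python
from h import *
im=r.get_image("top"); p=im["pixels"].astype(np.int16)
W=np.array([[.6261,.2689],[.612,.1189],[.4183,.1402],[.4327,.2877]])
N=np.array([[46,66],[46,-84],[-150,-84],[-150,66]])/1000
def fit(N,W):
    a=(N-N.mean(0))@[1,1j];b=(W-W.mean(0))@[1,1j]
    th=np.angle(np.sum(b*a.conj())); c=W.mean(0)@[1,1j]-np.exp(1j*th)*(N.mean(0)@[1,1j]); return th,c
th,c=fit(N,W); print("nest yaw deg",np.degrees(th),"origin",c, "res",np.abs(W@[1,1j]-np.exp(1j*th)*(N@[1,1j])-c))
d=p[:,:,0]-p[:,:,2]
m=((d>=23)&(p[:,:,0]>120)).astype(np.uint8); m[:270]=0;m[350:]=0;m[:,:345]=0;m[:,440:]=0
m=cv2.morphologyEx(m,cv2.MORPH_CLOSE,np.ones((7,7)))
cs,_=cv2.findContours(m,0,2); k=max(cs,key=cv2.contourArea)[:,0]
m2=np.zeros_like(m); cv2.drawContours(m2,[k[:,None]],-1,1,-1)
v,u=np.nonzero(m2); P=plane(im,np.c_[u,v],0.008)[:,:2]
cen=P.mean(0); w,V=np.linalg.eigh(np.cov((P-cen).T)); ax=V[:,1]; 
q=(P-cen)@np.c_[ax,V[:,0]]; print("n",len(P),"cen",cen,"axis",np.degrees(np.arctan2(ax[1],ax[0])),q.min(0),q.max(0))
print(P[np.argmin(q[:,0])],P[np.argmax(q[:,0])])
```

```text
nest yaw deg -5.75057917252202 origin (0.5749150933564451+0.2076694053499515j) res [0.00120895 0.00064123 0.00150264 0.00078658]
n 1041 cen [ 0.45645479 -0.14368048] axis 65.16594268862501 [-0.05829803 -0.0214102 ] [0.06850341 0.02160436]
[ 0.43195271 -0.19657952] [ 0.48604429 -0.08189058]
```

```bash
cat >> h.py <<'E'
def go(x,y,z,ax,s=None):
    "shift/turn fractions from the present pose to TCP (x,y,z), tool down, tool x at ax deg"
    s=s or r.sense(); M=R.from_rotvec(s["eef_rot"])
    a=np.radians(ax); G=R.from_matrix(np.array([[np.cos(a),np.sin(a),0],[np.sin(a),-np.cos(a),0],[0,0,-1]]))
    d=M.inv().apply(np.array([x,y,z])-s["tcp_pos"]); w=(M.inv()*G).as_rotvec()
    xx=M.as_matrix()[:,0]; print("now",np.round(s["tcp_pos"],4),"ax",round(np.degrees(np.arctan2(xx[1],xx[0])),2),"t",s["time_s"])
    print("shift m",np.round(d,4),"deg",np.round(np.degrees(w),2)); print("frac",np.round(np.r_[d/.25,w/np.pi],4).tolist())
E
python3 - <<'E'
from h import *
go(.36,-.36,.2,45)
go(.4527,-.1517,.16,65)
E
```

```text
now [ 0.2739 -0.5616  0.2309] ax 26.0 t 0.25
shift m [ 0.1658 -0.1434  0.031 ] deg [-4.0e-02 -1.0e-02 -1.9e+01]
frac [0.663, -0.5736, 0.1241, -0.0002, -0.0, -0.1056]
now [ 0.2739 -0.5616  0.2309] ax 26.0 t 0.25
shift m [ 0.3404 -0.29    0.0711] deg [-4.0e-02 -1.0e-02 -3.9e+01]
frac [1.3615, -1.1598, 0.2845, -0.0002, -0.0001, -0.2167]
```

```bash
python3 -m crank '[[[0.11,-0.095,0.02,0,0,-0.02,1],[0.22,-0.19,0.04,0,0,-0.04,1],[0.33,-0.285,0.06,0,0,-0.06,1],[0.44,-0.38,0.08,0,0,-0.08,1],[0.55,-0.475,0.1,0,0,-0.1,1],[0.66,-0.57,0.12,0,0,-0.11,1],[0.77,-0.66,0.14,0,0,-0.13,1],[0.82,-0.7,0.15,0,0,-0.14,1]]]'
python3 - <<'E'
from h import *
go(.4527,-.1517,.16,65)
E
```

```text
time_s: 0.92
tcp_pos: [0.382, -0.3111, 0.1932]
eef_rot: [-2.829, -1.363, -0.0]
force: [0.0, -0.2, -0.3]
gripper_width: 0.0852
now [ 0.382  -0.3111  0.1932] ax 51.45 t 0.9167
shift m [ 0.1687 -0.044   0.0334] deg [ -0.08  -0.06 -13.55]
frac [0.6748, -0.1758, 0.1337, -0.0004, -0.0004, -0.0753]
```

```bash
python3 -m crank '[[[0.14,-0.035,0.03,0,0,-0.02,1],[0.28,-0.07,0.06,0,0,-0.03,1],[0.42,-0.105,0.09,0,0,-0.05,1],[0.55,-0.14,0.11,0,0,-0.065,1],[0.65,-0.17,0.13,0,0,-0.075,1],[0.675,-0.176,0.134,0,0,-0.0753,0.6],[0.675,-0.176,0.134,0,0,-0.0753,0.6],[0.675,-0.176,0.134,0,0,-0.0753,0.6]]]' 40
python3 - <<'E'
from h import *
s=r.sense(); im=r.get_image("wrist"); cv2.imwrite("pics/w1.png",im["pixels"][:,:,::-1]); go(.4527,-.1517,.16,65,s)
print(s["gripper_width"])
E
```

```text
time_s: 1.58
tcp_pos: [0.453, -0.1557, 0.1604]
eef_rot: [2.653, 1.683, -0.0]
force: [-0.9, -0.1, 0.1]
gripper_width: 0.0681
now [ 0.453  -0.1557  0.1604] ax 64.79 t 1.5833
shift m [ 0.0035 -0.002   0.0004] deg [ 0.    0.02 -0.21]
frac [0.0141, -0.0078, 0.0015, 0.0, 0.0001, -0.0012]
0.06810210645826441
```

View pics/w1.png

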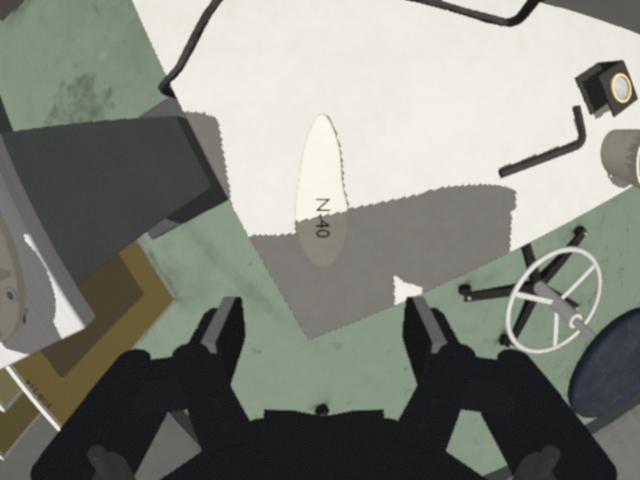

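Run:
```python
from h import *
s=r.sense(); im=r.get_image("wrist"); T=wristT(im,s); p=im["pixels"].astype(int)
for v in (130,170,190,215,235,250): print(v,[ (u,*(p[v,u]),) for u in (285,310,320,360)])
P=plane(im,[[322,114],[322,267],[295,225],[350,225]],0.006,T); print(np.round(P,4),np.linalg.norm(P[0]-P[1]),np.linalg.norm(P[2]-P[3]))
print(proj(im,[[.4527,-.1517,.008],[.4586,-.139,.008]],T))
```

```text
130 [(285, np.int64(239), np.int64(236), np.int64(228)), (310, np.int64(243), np.int64(241), np.int64(227)), (320, np.int64(250), np.int64(248), np.int64(239)), (360, np.int64(238), np.int64(235), np.int64(226))]
170 [(285, np.int64(240), np.int64(238), np.int64(230)), (310, np.int64(248), np.int64(245), np.int64(234)), (320, np.int64(249), np.int64(247), np.int64(236)), (360, np.int64(239), np.int64(237), np.int64(228))]
190 [(285, np.int64(240), np.int64(238), np.int64(230)), (310, np.int64(248), np.int64(246), np.int64(234)), (320, np.int64(249), np.int64(247), np.int64(235)), (360, np.int64(239), np.int64(237), np.int64(229))]
215 [(285, np.int64(240), np.int64(237), np.int64(229)), (310, np.int64(248), np.int64(246), np.int64(234)), (320, np.int64(131), np.int64(126), np.int64(115)), (360, np.int64(125), np.int64(122), np.int64(116))]
235 [(285, np.int64(128), np.int64(126), np.int64(119)), (310, np.int64(137), np.int64(133), np.int64(120)), (320, np.int64(85), np.int64(81), np.int64(75)), (360, np.int64(128), np.int64(125), np.int64(119))]
250 [(285, np.int64(125), np.int64(121), np.int64(116)), (310, np.int64(137), np.int64(133), np.int64(121)), (320, np.int64(138), np.int64(134), np.int64(122)), (360, np.int64(126), np.int64(124), np.int64(117))]
[[ 0.4879 -0.082   0.006 ]
 [ 0.4326 -0.1991  0.006 ]
 [ 0.4285 -0.155   0.006 ]
 [ 0.4701 -0.1746  0.006 ]] 0.12946993917379288 0.04601535016239958
[[319.47004146 210.19272079]
 [319.32817451 193.49240253]]
```

Run:
```python
from h import *
go(.4537,-.1529,.03,64.8)
```

```text
now [ 0.4528 -0.1565  0.1605] ax 64.69 t 1.6833
shift m [ 0.0037 -0.0008  0.1305] deg [ 0.02  0.01 -0.11]
frac [0.0147, -0.0032, 0.5222, 0.0001, 0.0001, -0.0006]
```

```bash
python3 -m crank '[[[0.0147,-0.003,0.12,0,0,-0.0006,0.6],[0.0147,-0.003,0.24,0,0,-0.0006,0.6],[0.0147,-0.003,0.36,0,0,-0.0006,0.6],[0.0147,-0.003,0.46,0,0,-0.0006,0.6],[0.0147,-0.003,0.52,0,0,-0.0006,0.6],[0.0147,-0.003,0.522,0,0,-0.0006,0.6],[0.0147,-0.003,0.522,0,0,-0.0006,0.6]]]'
python3 - <<'E'
from h import *
s=r.sense(); im=r.get_image("wrist"); cv2.imwrite("pics/w2.png",im["pixels"][:,:,::-1]); go(.4537,-.1529,.001,64.8,s)
T=wristT(im,s);print(s["gripper_width"],proj(im,[[.4537,-.1529,.008],[.4597,-.1402,.008],[.4597-.065*.4258,-.1402-.065*.9048,.004]],T))
E
```

```text
time_s: 2.27
tcp_pos: [0.4532, -0.1527, 0.0295]
eef_rot: [-2.652, -1.682, 0.002]
force: [-0.3, -0.8, 0.5]
gripper_width: 0.068
now [ 0.4532 -0.1527  0.0295] ax 64.76 t 2.2667
shift m [0.0001 0.0006 0.0285] deg [-0.09  0.01 -0.04]
frac [0.0002, 0.0025, 0.114, -0.0005, 0.0001, -0.0002]
0.06797919006870334 [[322.3437734  285.73286561]
 [322.35854928 259.27688234]
 [322.52675028 362.72712732]]
```

View pics/w2.png

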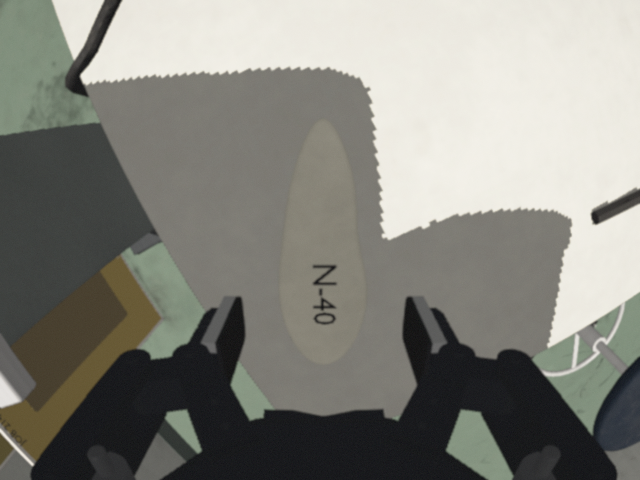

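Run:
```python
from h import *
s=r.sense(); im=r.get_image("wrist"); T=wristT(im,s); p=im["pixels"].astype(int)
g=p[:,:,0]-p[:,:,2]; m=((g>=14)&(p[:,:,0]<170)).astype(np.uint8); m[:110]=0;m[372:]=0;m[:,:270]=0;m[:,372:]=0
m=cv2.morphologyEx(m,cv2.MORPH_CLOSE,np.ones((9,9))); m=cv2.morphologyEx(m,cv2.MORPH_OPEN,np.ones((5,5)))
k=max(cv2.findContours(m,0,1)[0],key=cv2.contourArea)[:,0]; print(k.min(0),k.max(0))
P=plane(im,k,.007,T)[:,:2]; a=np.array([np.cos(np.radians(64.8)),np.sin(np.radians(64.8))]); n=np.array([a[1],-a[0]])
t=P@a; print("ends",P[t.argmin()],P[t.argmax()],"len",np.ptp(t)); c=(P[t.argmin()]+P[t.argmax()])/2; print("center",c)
for o in (-.05,-.04,-.018,-.014,-.01,0,.014,.03,.05):
    q=P[np.abs(t-c@a-o)<.0012]@n-c@n; print(o,q.min().round(4),q.max().round(4))
```

```text
[277 120] [364 363]
ends [ 0.43229591 -0.19715039] [ 0.48685319 -0.08100922] len 0.12831703151553625
center [ 0.45957455 -0.13907981]
-0.05 -0.0145 0.0162
-0.04 -0.0183 0.0201
-0.018 -0.0209 0.0223
-0.014 -0.0212 0.0216
-0.01 -0.0205 0.0209
0 -0.0195 0.0191
0.014 -0.0176 0.0163
0.03 -0.0148 0.0154
0.05 -0.0094 0.0111
```

```bash
python3 -m crank '[[[0.002,0.002,0.06,0,0,0,0.6],[0.003,0.002,0.1,0,0,0,0.6],[0.003,0.002,0.114,0,0,0,0.6],[0.003,0.002,0.114,0,0,0,0.6],[0.003,0.002,0.114,0,0,0,-0.3],[0.003,0.002,0.114,0,0,0,-0.3],[0.003,0.002,0.114,0,0,0,-0.3],[0.003,0.002,0.114,0,0,0,-0.3]]]' 40
python3 -m crank '[[[0,0,0,0,0,0,-0.3],[0,0,0,0,0,0,-0.3],[0,0,0,0,0,0,-0.3]]]' 40
python3 - <<'E'
from h import *
s=r.sense(); im=r.get_image("wrist"); cv2.imwrite("pics/w3.png",im["pixels"][:,:,::-1]); go(.4537,-.1529,.001,64.8,s)
E
```

```text
time_s: 3.03
tcp_pos: [0.4549, -0.1515, 0.0022]
eef_rot: [2.651, 1.685, 0.001]
force: [-2.7, 0.9, 8.3]
gripper_width: 0.0408
time_s: 3.28
tcp_pos: [0.4549, -0.1515, 0.0022]
eef_rot: [2.651, 1.685, 0.001]
force: [-2.1, 0.7, 8.4]
gripper_width: 0.0413
now [ 0.4549 -0.1515  0.0022] ax 64.89 t 3.2833
shift m [-0.0018 -0.0005  0.0012] deg [0.04 0.   0.09]
frac [-0.0072, -0.0021, 0.0049, 0.0002, 0.0, 0.0005]
```

View pics/w3.png

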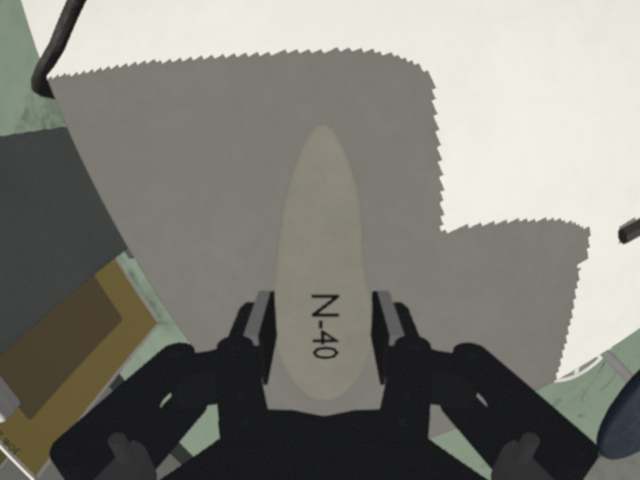

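```bash
python3 -m crank '[[[0,0,-0.03,0,0,0,-0.3],[0,0,-0.1,0,0,0,-0.3],[0,0,-0.2,0,0,0,-0.3],[0,0,-0.32,0,0,0,-0.3],[0,0,-0.46,0,0,0,-0.3],[0,0,-0.6,0,0,0,-0.3],[0,0,-0.74,0,0,0,-0.3],[0,0,-0.86,0,0,0,-0.3]]]'
python3 -m crank '[[[0,0,-0.04,0,0,0,-0.3],[0,0,-0.05,0,0,0,-0.3],[0,0,-0.05,0,0,0,-0.3]]]'
python3 - <<'E'
from h import *
s=r.sense(); im=r.get_image("wrist"); cv2.imwrite("pics/w4.png",im["pixels"][:,:,::-1]); 
a=np.radians(-5.75); o=np.array([.5749,.2077]); p=o+np.array([[np.cos(a),-np.sin(a)],[np.sin(a),np.cos(a)]])@[-.004,-.012]
print(p); go(p[0],p[1],.23,84.25,s); print(s["gripper_width"],s["force"])
E
```

```text
time_s: 4.0
tcp_pos: [0.4547, -0.1514, 0.2196]
eef_rot: [2.65, 1.684, 0.002]
force: [0.9, -0.7, -1.1]
gripper_width: 0.0406
time_s: 4.25
tcp_pos: [0.4546, -0.1514, 0.2292]
eef_rot: [2.651, 1.684, 0.001]
force: [-0.6, 0.3, -0.6]
gripper_width: 0.041
[0.56971787 0.19616113]
now [ 0.4546 -0.1514  0.2292] ax 64.86 t 4.25
shift m [ 0.3635 -0.0434 -0.0008] deg [  0.07   0.   -19.39]
frac [1.4541, -0.1738, -0.0033, 0.0004, 0.0, -0.1077]
0.04100206272598897 [-0.63192476  0.31584215 -0.59341273]
```

View pics/w4.png

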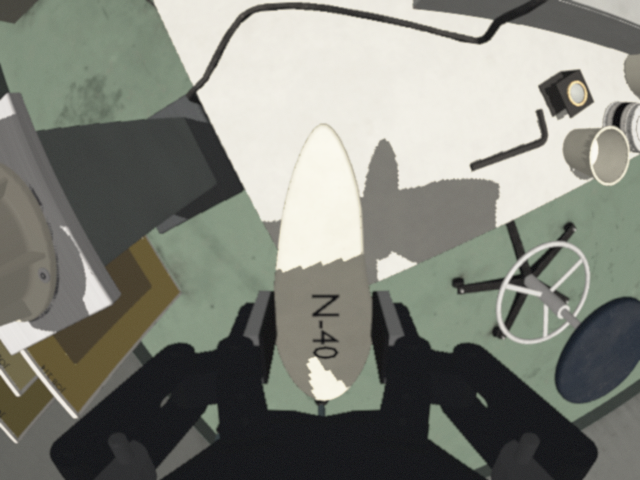

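Run:
```python
from h import *
im=r.get_image("wrist"); M=im["mount"]
for z in (-.0058,-.0018):
    P=plane(im,[[323,124.5],[323,402],[275,310],[369,310]],z,M); print(np.round(P,4))
```

```text
[[ 0.0776  0.0009 -0.0058]
 [-0.0519  0.001  -0.0058]
 [ 0.0018 -0.0194 -0.0058]
 [ 0.0019  0.0205 -0.0058]]
[[ 0.0775  0.0009 -0.0018]
 [-0.0558  0.001  -0.0018]
 [-0.0005 -0.02   -0.0018]
 [-0.0005  0.021  -0.0018]]
```

```bash
python3 -m crank '[[[0.05,-0.005,0,0,0,-0.005,-0.3],[0.14,-0.015,0,0,0,-0.012,-0.3],[0.25,-0.03,0,0,0,-0.02,-0.3],[0.37,-0.045,0,0,0,-0.03,-0.3],[0.49,-0.06,0,0,0,-0.04,-0.3],[0.61,-0.07,0,0,0,-0.05,-0.3],[0.73,-0.085,0,0,0,-0.06,-0.3],[0.85,-0.1,0,0,0,-0.07,-0.3]]]'
python3 - <<'E'
from h import *
a=np.radians(-5.75); o=np.array([.5749,.2077]); p=o+np.array([[np.cos(a),-np.sin(a)],[np.sin(a),np.cos(a)]])@[-.004,-.0105]
go(p[0],p[1],.23,84.25)
E
```

```text
time_s: 5.02
tcp_pos: [0.5215, 0.053, 0.2266]
eef_rot: [-2.448, -1.966, 0.005]
force: [0.7, -1.6, 0.4]
gripper_width: 0.0409
now [0.5215 0.053  0.2266] ax 77.55 t 5.0167
shift m [ 0.1517  0.0161 -0.0036] deg [-0.2   0.05 -6.7 ]
frac [0.6068, 0.0642, -0.0145, -0.0011, 0.0003, -0.0372]
```

```bash
python3 -m crank '[[[0.1,0.01,0,0,0,-0.007,-0.3],[0.22,0.022,-0.005,0,0,-0.014,-0.3],[0.34,0.035,-0.01,0,0,-0.021,-0.3],[0.46,0.048,-0.0145,0,0,-0.028,-0.3],[0.55,0.058,-0.0145,0,0,-0.034,-0.3],[0.6,0.064,-0.0145,0,0,-0.0372,-0.3],[0.6068,0.0642,-0.0145,0,0,-0.0372,-0.3],[0.6068,0.0642,-0.0145,0,0,-0.0372,-0.3]]]'
python3 - <<'E'
from h import *
s=r.sense(); im=r.get_image("wrist"); cv2.imwrite("pics/w5.png",im["pixels"][:,:,::-1]); np.savez("w5.npz",tcp=s["tcp_pos"],rot=s["eef_rot"])
t=r.get_image("top"); cv2.imwrite("pics/t5.png",t["pixels"][:,:,::-1])
go(.5698,.1977,.23,84.25,s)
T=wristT(im,s);a=np.radians(-5.75);o=np.array([.5749,.2077]);Rz=np.array([[np.cos(a),-np.sin(a)],[np.sin(a),np.cos(a)]])
for n,x,y,z in [("pb",24,-40,25.5),("pt",21.3,14,25.5),("c1",46,66,12),("c2",46,-84,12),("c3",-150,-84,12),("c4",-150,66,12),("bar",23,-65,24),("bar",-23,-65,24),("post",-84,-14,58)]:
    q=o+Rz@[x/1e3,y/1e3]; print(n,proj(im,[[*q,z/1e3]],T).round(1))
E
```

```text
time_s: 5.68
tcp_pos: [0.5701, 0.196, 0.2308]
eef_rot: [-2.331, -2.105, 0.004]
force: [0.5, -0.6, -0.0]
gripper_width: 0.0408
now [0.5701 0.196  0.2308] ax 84.19 t 5.6833
shift m [ 0.0017 -0.0005  0.0008] deg [-0.14  0.08 -0.06]
frac [0.0068, -0.0018, 0.0032, -0.0008, 0.0005, -0.0003]
pb [[351.  227.6]]
pt [[349.3 173. ]]
c1 [[374.5 118.4]]
c2 [[369.8 263.5]]
c3 [[190.3 262.2]]
c4 [[177.8 123.7]]
bar [[349.4 250.8]]
bar [[303.7 250.8]]
post [[232.9 210.7]]
```

View pics/w5.png

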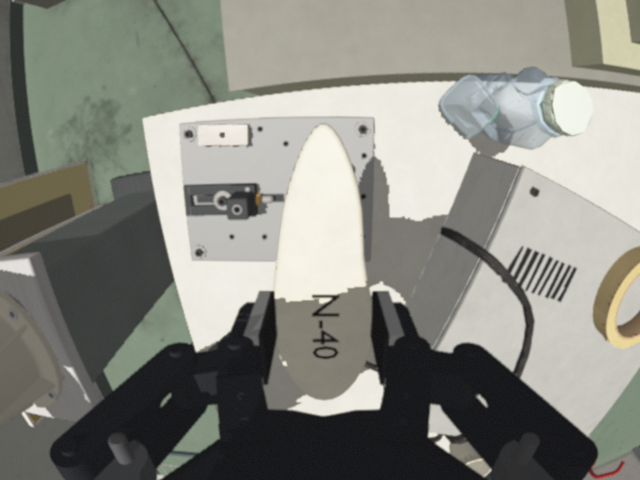

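Run:
```python
import cv2
w=cv2.imread("pics/w5.png"); cv2.imwrite("pics/w5a.png",cv2.resize(w[105:275,165:385],None,fx=3.6,fy=3.5,interpolation=cv2.INTER_CUBIC))
```

```text
(no output)
```

View pics/w5a.png

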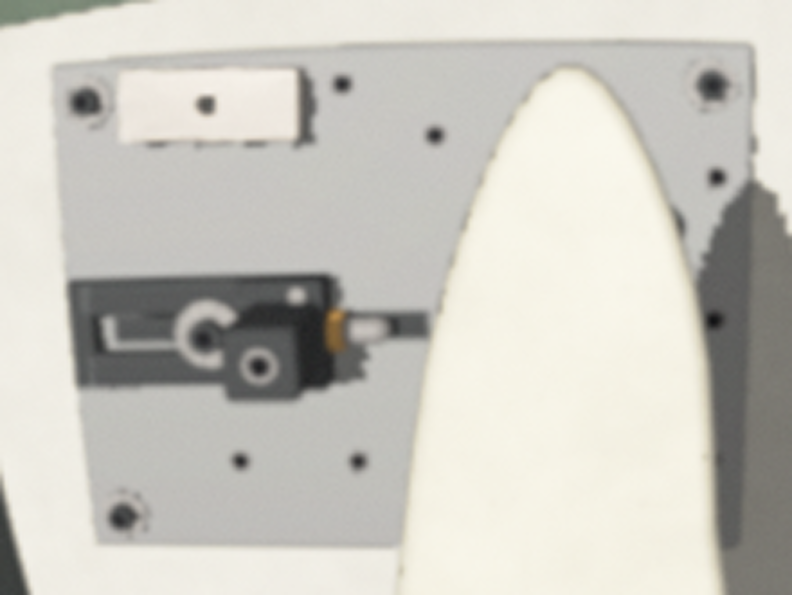

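```bash
cat >> h.py <<'E'
def fit(N,W):
    a=(N-N.mean(0))@[1,1j];b=(W-W.mean(0))@[1,1j]
    th=np.angle(np.sum(b*a.conj())); c=W.mean(0)@[1,1j]-np.exp(1j*th)*(N.mean(0)@[1,1j])
    return np.degrees(th),c,np.abs(W@[1,1j]-np.exp(1j*th)*(N@[1,1j])-c)
def tonest(P,th,o):
    a=np.radians(th); d=np.atleast_2d(P)[:,:2]-o; return d@np.array([[np.cos(a),-np.sin(a)],[np.sin(a),np.cos(a)]])
def fromnest(q,th,o):
    a=np.radians(th); return o+np.array([[np.cos(a),-np.sin(a)],[np.sin(a),np.cos(a)]])@np.asarray(q)
E
python3 - <<'E'
from h import *
im=r.get_image("wrist"); z=np.load("w5.npz"); T=wristT(im,dict(tcp_pos=z["tcp"],eef_rot=z["rot"]))
uv=np.array([[752,44],[740,547],[98,545],[53,66]])/[3.6,3.5]+[164.6,104.6]
W=plane(im,uv,.012,T)[:,:2]; N=np.array([[46,66],[46,-84],[-150,-84],[-150,66]])/1000
print(W.round(4),fit(N,W), [np.linalg.norm(W[i]-W[i-1]).round(4) for i in range(4)])
th,c,_=fit(N,W); o=np.array([c.real,c.imag])
print("post",tonest(plane(im,[[236.5,209.2]],.058,T),th,o), tonest(plane(im,[[236.5,209.2]],.058,T),-5.75,[.5749,.2077]))
# scene view corners & pins & bar
t=r.get_image("scene"); S=lambda L: np.array(L)/4.4+[225,285]-.4
print("scene corners TL TR BR",plane(t,S([[18,255],[285,30],[757,215]]),.012).round(4))
pins=plane(t,S([[172,162],[262,72]]),.0255); print("pins tail,blunt",tonest(pins,-5.75,[.5749,.2077]))
E
```

```text
[[0.6264 0.27  ]
 [0.6128 0.1224]
 [0.4197 0.1412]
 [0.434  0.2883]] (np.float64(-5.47209842672587), np.complex128(0.5758295528334032+0.20950195741122626j), array([0.00169859, 0.00126781, 0.00155445, 0.00170614])) [np.float64(0.1932), np.float64(0.1482), np.float64(0.194), np.float64(0.1478)]
post [[-0.08137334 -0.01413291]] [[-0.0805595  -0.01264141]]
scene corners TL TR BR [[0.6222 0.2725 0.012 ]
 [0.6084 0.1268 0.012 ]
 [0.4161 0.1434 0.012 ]]
pins tail,blunt [[ 0.01748279  0.01797363]
 [ 0.02204748 -0.03779633]]
```

Run:
```python
from h import *
p=fromnest([-.0048,-.0085],-5.55,[.5752,.2092]); print(p); go(p[0],p[1],.06,84.45)
```

```text
[0.56960043 0.20120408]
now [0.5704 0.1949 0.2322] ax 84.08 t 5.8833
shift m [ 0.0063 -0.0014  0.1722] deg [-0.03  0.03 -0.37]
frac [0.0253, -0.0056, 0.6888, -0.0002, 0.0002, -0.0021]
```

```bash
python3 -m crank '[[[0.01,-0.003,0.06,0,0,-0.001,-0.3],[0.02,-0.0056,0.17,0,0,-0.002,-0.3],[0.0253,-0.0056,0.29,0,0,-0.0021,-0.3],[0.0253,-0.0056,0.41,0,0,-0.0021,-0.3],[0.0253,-0.0056,0.53,0,0,-0.0021,-0.3],[0.0253,-0.0056,0.62,0,0,-0.0021,-0.3],[0.0253,-0.0056,0.67,0,0,-0.0021,-0.3],[0.0253,-0.0056,0.6888,0,0,-0.0021,-0.3]]]'
python3 -m crank '[[[0,0,0,0,0,0,-0.3],[0,0,0,0,0,0,-0.3]]]'
python3 - <<'E'
from h import *
s=r.sense(); im=r.get_image("wrist"); cv2.imwrite("pics/w6.png",im["pixels"][:,:,::-1]); np.savez("w6.npz",tcp=s["tcp_pos"],rot=s["eef_rot"])
t=r.get_image("top");sc=r.get_image("scene"); cv2.imwrite("pics/t6.png",cv2.resize(t["pixels"][190:340,160:290,::-1],None,fx=4,fy=4,interpolation=cv2.INTER_CUBIC)); cv2.imwrite("pics/s6.png",cv2.resize(sc["pixels"][265:405,215:405,::-1],None,fx=4.1,fy=4.1,interpolation=cv2.INTER_CUBIC))
go(.5696,.2012,.06,84.45,s)
E
```

```text
time_s: 6.55
tcp_pos: [0.5689, 0.2014, 0.0584]
eef_rot: [-2.325, -2.111, 0.004]
force: [-0.9, -0.5, -1.1]
gripper_width: 0.0411
time_s: 6.72
tcp_pos: [0.5709, 0.2026, 0.0613]
eef_rot: [2.325, 2.112, 0.002]
force: [1.1, -0.1, 0.2]
gripper_width: 0.0412
now [0.5709 0.2026 0.0613] ax 84.51 t 6.7167
shift m [-0.0015 -0.0012  0.0013] deg [ 0.07 -0.03  0.06]
frac [-0.006, -0.0047, 0.0054, 0.0004, -0.0002, 0.0003]
```

View pics/w6.png

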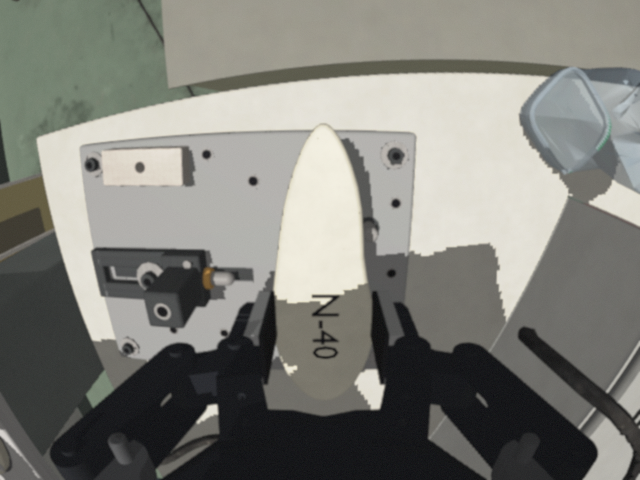

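View pics/s6.png

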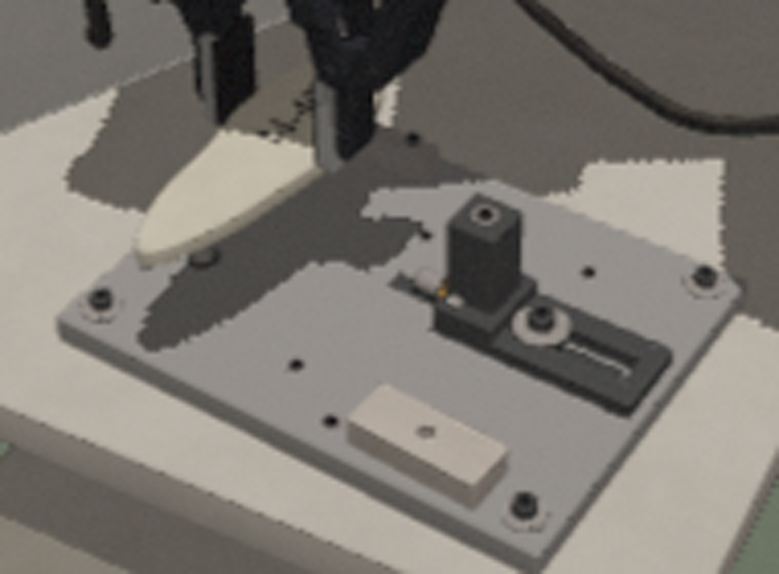

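Run:
```python
import cv2
w=cv2.imread("pics/w6.png"); cv2.imwrite("pics/w6a.png",cv2.resize(w[115:285,270:430],None,fx=4.5,fy=3.5,interpolation=cv2.INTER_CUBIC))
cv2.imwrite("pics/w6b.png",cv2.resize(w[130:365,70:260],None,fx=3.5,fy=2.5,interpolation=cv2.INTER_CUBIC))
```

View pics/w6a.png

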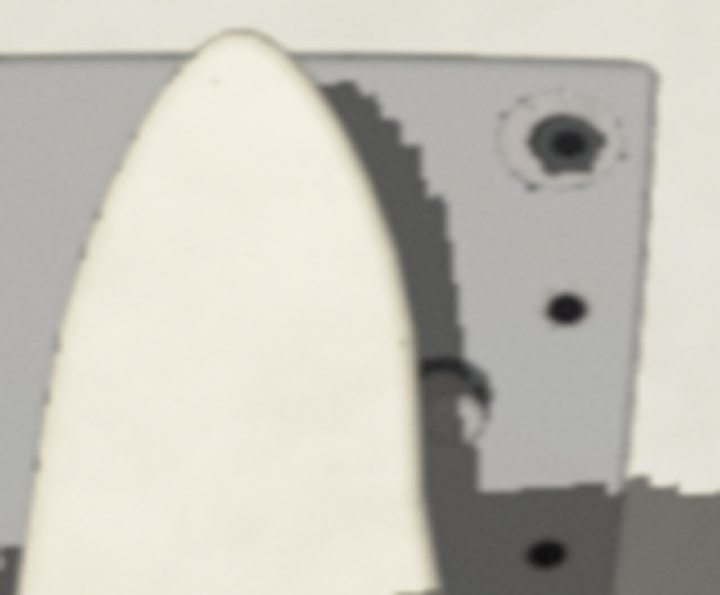

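View pics/w6b.png

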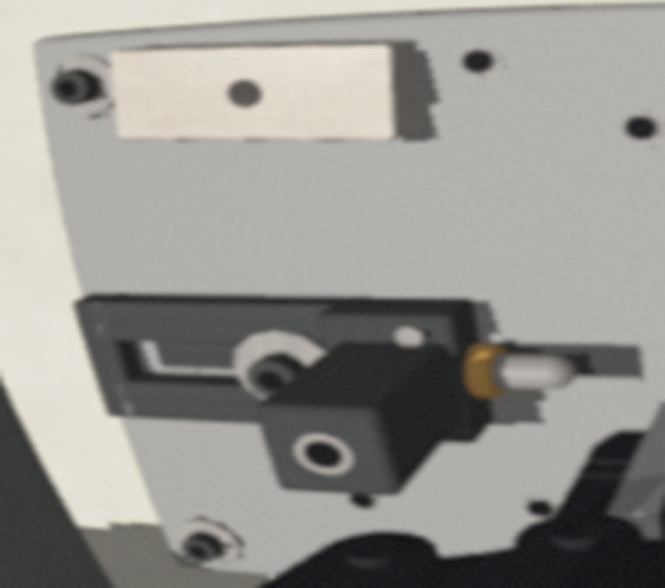

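Run:
```python
from h import *
im=r.get_image("wrist"); z=np.load("w6.npz"); T=wristT(im,dict(tcp_pos=z["tcp"],eef_rot=z["rot"]))
uv=np.array([[415.8,132.9],[121.5,359],[79.6,145.6]])
W=plane(im,uv,.012,T)[:,:2]; N=np.array([[46,66],[-150,-84],[-150,66]])/1000
th,c,res=fit(N,W); print(W.round(4),th,c,res, [np.linalg.norm(W[i]-W[i-1]).round(4) for i in range(3)])
o=np.array([c.real,c.imag])
for th,o in ((th,o),(-5.55,np.array([.5752,.2092]))):
    print("post",tonest(plane(im,[[161.9,311.6]],.058,T),th,o),"pin tail",tonest(plane(im,[[371,226.9]],.0255,T),th,o),"right edge",tonest(plane(im,[[405.8,284.6]],.012,T),th,o))
    print("tcp",tonest(z["tcp"],th,o))
    # part in nest
    print(tonest(plane(im,[[323,125]],z["tcp"][2]+.0018,T),th,o))
```

```text
[[0.6268 0.2703]
 [0.4189 0.1387]
 [0.4341 0.2888]] -5.358639620656502 (0.5760766926473555+0.20876014050173275j) [0.00121698 0.00046295 0.00128997] [np.float64(0.1936), np.float64(0.2461), np.float64(0.1509)]
post [[-0.08179153 -0.01366262]] pin tail [[0.0206097  0.01879576]] right edge [[ 0.04457212 -0.0205317 ]]
tcp [[-0.00456972 -0.00663475]]
[[-0.00354128  0.07031841]]
post [[-0.08083032 -0.01428873]] pin tail [[0.02146194 0.01851148]] right edge [[ 0.04555556 -0.02073573]]
tcp [[-0.00363241 -0.00700298]]
[[-0.002861    0.06995318]]
```

```bash
python3 -m crank '[[[-0.002,0,0.04,0,0,0,-0.3],[-0.004,0,0.09,0,0,0,-0.3],[-0.004,0,0.13,0,0,0,-0.3],[-0.004,0,0.16,0,0,0,-0.3],[-0.004,0,0.165,0,0,0,-0.3],[-0.004,0,0.165,0,0,0,-0.3]]]'
python3 - <<'E'
from h import *
s=r.sense(); im=r.get_image("wrist"); cv2.imwrite("pics/w7.png",im["pixels"][:,:,::-1]); np.savez("w7.npz",tcp=s["tcp_pos"],rot=s["eef_rot"])
sc=r.get_image("scene"); cv2.imwrite("pics/s7.png",cv2.resize(sc["pixels"][265:405,215:405,::-1],None,fx=4.1,fy=4.1,interpolation=cv2.INTER_CUBIC))
print(s["force"],tonest(s["tcp_pos"],-5.5,np.array([.5755,.209])));go(.5696,.2012,.0145,84.5,s)
E
```

```text
time_s: 7.42
tcp_pos: [0.5693, 0.2014, 0.0177]
eef_rot: [-2.324, -2.113, 0.003]
force: [0.0, 0.3, -0.5]
gripper_width: 0.0407
[ 0.04042053  0.32487371 -0.45518873] [[-0.00547139 -0.00817293]]
now [0.5693 0.2014 0.0177] ax 84.54 t 7.4167
shift m [-0.0002  0.0004  0.0032] deg [-0.11  0.05  0.04]
frac [-0.0006, 0.0014, 0.0128, -0.0006, 0.0003, 0.0002]
```

View pics/w7.png

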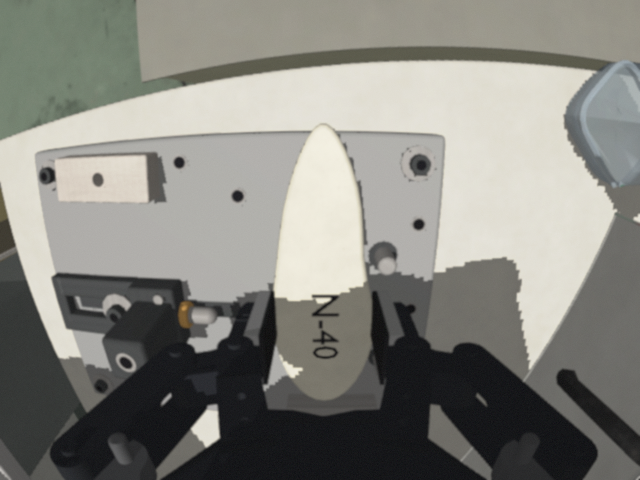

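View pics/s7.png

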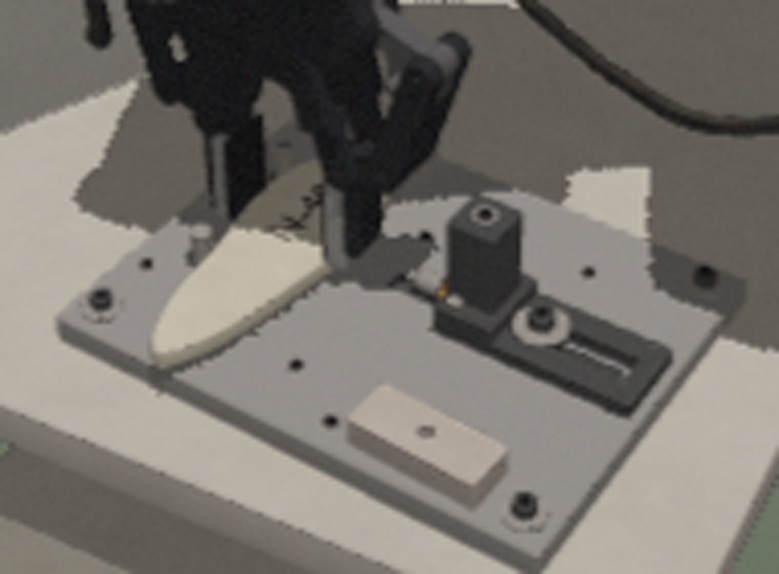

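```bash
python3 -m crank '[[[0,0,0.007,0,0,0,-0.3],[0,0,0.013,0,0,0,-0.3],[0,0,0.014,0,0,0,-0.3]]]'
python3 -m crank '[[[-0.003,0,0,0,0,0,-0.3],[-0.006,0,0,0,0,0,-0.3],[-0.006,0,0,0,0,0,-0.3]]]'
python3 - <<'E'
from h import *
s=r.sense(); print(s["force"].round(1),tonest(s["tcp_pos"],-5.5,np.array([.5755,.209])),s["tcp_pos"][2])
E
```

```text
time_s: 7.77
tcp_pos: [0.5701, 0.2017, 0.0155]
eef_rot: [2.325, 2.113, 0.0]
force: [-0.2, -0.1, -0.3]
gripper_width: 0.0406
time_s: 8.02
tcp_pos: [0.5699, 0.2, 0.0156]
eef_rot: [2.325, 2.113, 0.0]
force: [0.0, 0.8, 1.0]
gripper_width: 0.0411
[0.  0.8 1. ] [[-0.00470838 -0.00949998]] 0.01557779245951333
```

```bash
python3 -m crank '[[[0,0,0.003,0,0,0,-0.3],[0,0,0.005,0,0,0,-0.3],[0,0,0.005,0,0,0,-0.3]]]'
python3 - <<'E'
from h import *
s=r.sense(); print(s["force"].round(1),s["torque"].round(2),tonest(s["tcp_pos"],-5.5,np.array([.5755,.209])),s["tcp_pos"][2])
E
```

```text
time_s: 8.27
tcp_pos: [0.57, 0.2001, 0.0144]
eef_rot: [2.325, 2.113, 0.0]
force: [-1.0, -0.7, 2.8]
gripper_width: 0.0408
[-1.  -0.7  2.8] [-0.13  0.05  0.  ] [[-0.00465973 -0.00934781]] 0.014359341053905808
```

Contact with the plate (2.8 N). Now slide to the end bar.

```bash
python3 -m crank '[[[-0.004,0,0,0,0,0,-0.3],[-0.008,0,0,0,0,0,-0.3],[-0.008,0,0,0,0,0,-0.3]]]'
python3 - <<'E'
from h import *
s=r.sense(); print(s["force"].round(1),s["torque"].round(2),tonest(s["tcp_pos"],-5.5,np.array([.5755,.209])),s["tcp_pos"][2])
im=r.get_image("wrist"); cv2.imwrite("pics/w8.png",im["pixels"][:,:,::-1])
E
```

```text
time_s: 8.52
tcp_pos: [0.5699, 0.1982, 0.0144]
eef_rot: [2.325, 2.113, 0.001]
force: [1.5, -0.1, 1.6]
gripper_width: 0.0411
[ 1.5 -0.1  1.6] [ 0.08 -0.02 -0.06] [[-0.00451935 -0.01131148]] 0.014360239143849377
```

View pics/w8.png

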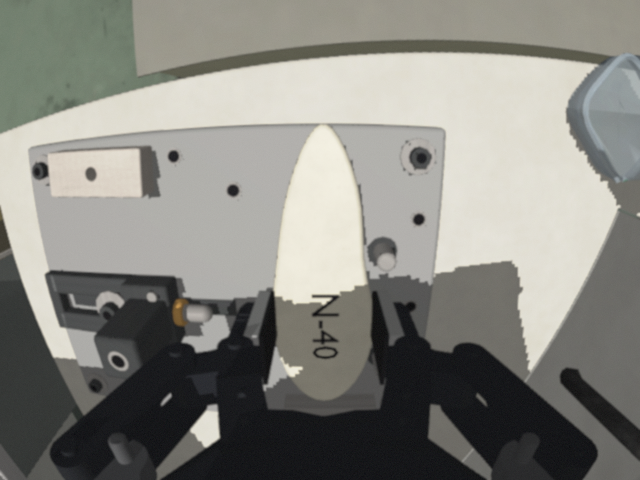

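Run:
```python
import cv2,numpy as np
w=cv2.imread("pics/w8.png"); c=cv2.resize(w[360:415,265:385],None,fx=6,fy=8,interpolation=cv2.INTER_CUBIC); c=np.clip(c.astype(float)*1.6,0,255).astype(np.uint8); cv2.imwrite("pics/w8a.png",c)
```

```text
(no output)
```

View pics/w8a.png

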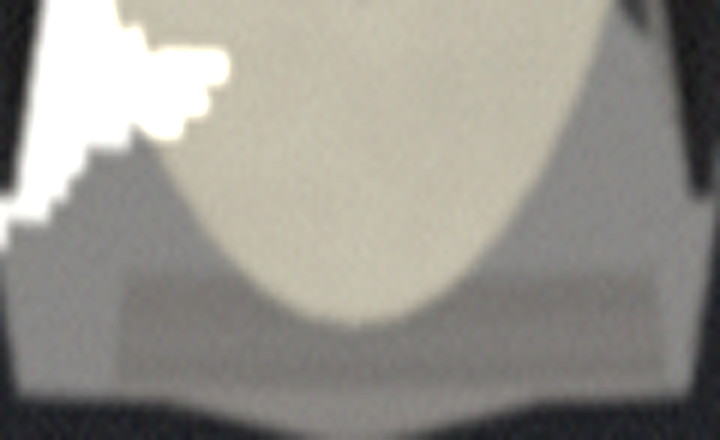

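Run:
```python
from h import *
s=r.sense(); im=r.get_image("wrist"); T=wristT(im,s); o=np.array([.5755,.209]); t=s["tcp_pos"]
f=lambda uv,z: (tonest(plane(im,[uv],z,T),-5.5,o)[0]*1e3).round(2)
print("bar foot edge L,R",f([265+120/6,360+270/8],.012),f([265+655/6,360+270/8],.012))
print("bar back top",f([265+390/6,360+385/8],.024))
for z in (.016,.018,.02): print("blunt",z,f([265+358/6,360+325/8],z))
print("tip",f([323,125],.0165)); print(s["force"].round(1))
```

```text
bar foot edge L,R [-23.28 -65.77] [ 23.03 -66.02]
bar back top [ -0.16 -64.15]
blunt 0.016 [ -2.73 -66.57]
blunt 0.018 [ -2.74 -64.65]
blunt 0.02 [ -2.76 -62.72]
tip [-3.7  65.67]
[ 0.4 -0.3  2.4]
```

```bash
python3 -m crank '[[[-0.002,0,0,0,0,0,-0.3],[-0.004,0,0,0,0,0,-0.3],[-0.004,0,0,0,0,0,-0.3]]]'
python3 - <<'E'
from h import *
s=r.sense(); print(s["force"].round(1),s["torque"].round(2),tonest(s["tcp_pos"],-5.5,np.array([.5755,.209])),s["tcp_pos"][2])
E
python3 -m crank '[[[-0.002,0,0,0,0,0,-0.3],[-0.004,0,0,0,0,0,-0.3],[-0.004,0,0,0,0,0,-0.3]]]'
python3 - <<'E'
from h import *
s=r.sense(); print(s["force"].round(1),s["torque"].round(2),tonest(s["tcp_pos"],-5.5,np.array([.5755,.209])),s["tcp_pos"][2])
E
```

```text
time_s: 8.87
tcp_pos: [0.5698, 0.1972, 0.0143]
eef_rot: [2.325, 2.113, 0.001]
force: [0.9, 2.0, 2.3]
gripper_width: 0.0411
[0.9 2.  2.3] [ 0.27 -0.06  0.03] [[-0.00453745 -0.01226227]] 0.014325815188414567
time_s: 9.12
tcp_pos: [0.5697, 0.1963, 0.0144]
eef_rot: [2.325, 2.113, 0.001]
force: [1.0, 2.4, 3.4]
gripper_width: 0.041
[1.  2.4 3.4] [ 0.47 -0.05 -0.01] [[-0.00456384 -0.01320025]] 0.01435865757910662
```

```bash
python3 -m crank '[[[-0.002,0,0,0,0,0,-0.3],[-0.004,0,0,0,0,0,-0.3],[-0.004,0,0,0,0,0,-0.3]]]'
python3 - <<'E'
from h import *
s=r.sense(); print(s["force"].round(1),s["torque"].round(2),tonest(s["tcp_pos"],-5.5,np.array([.5755,.209])),s["tcp_pos"][2])
im=r.get_image("wrist"); cv2.imwrite("pics/w9.png",im["pixels"][:,:,::-1])
c=cv2.resize(im["pixels"][360:415,265:385,::-1],None,fx=6,fy=8,interpolation=cv2.INTER_CUBIC); c=np.clip(c.astype(float)*1.6,0,255).astype(np.uint8); cv2.imwrite("pics/w9a.png",c)
E
```

```text
time_s: 9.37
tcp_pos: [0.5697, 0.1959, 0.0143]
eef_rot: [-2.325, -2.112, -0.002]
force: [0.1, 7.3, 2.8]
gripper_width: 0.0409
[0.1 7.3 2.8] [ 1.13 -0.05 -0.02] [[-0.00450683 -0.01361759]] 0.014336676960497969
```

View pics/w9a.png

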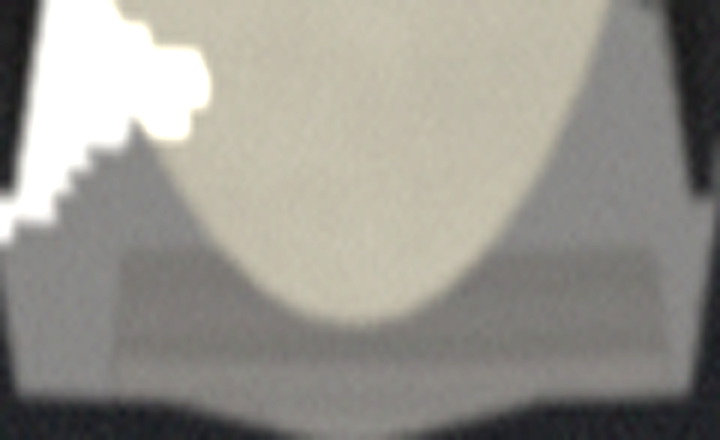

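View pics/w9.png

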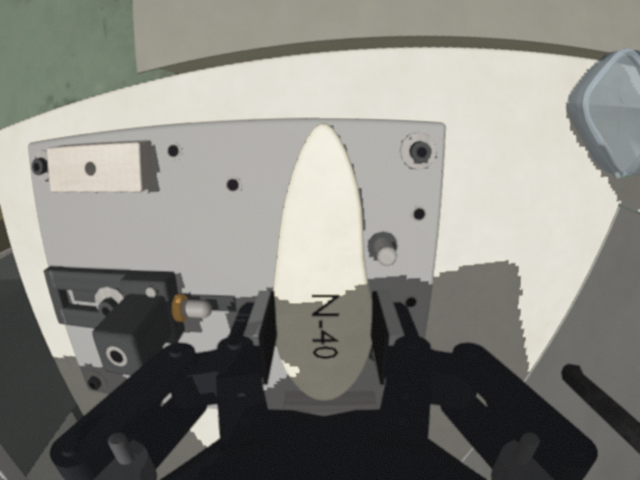

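```bash
python3 -m crank '[[[0.002,0.003,0,0,0,0,-0.3],[0.002,0.006,0,0,0,0,-0.3],[0.002,0.009,0,0,0,0,-0.3],[0.002,0.01,0,0,0,0,-0.3],[0.002,0.01,0,0,0,0,-0.3]]]'
python3 - <<'E'
from h import *
s=r.sense(); print(s["force"].round(1),s["torque"].round(2),tonest(s["tcp_pos"],-5.5,np.array([.5755,.209])),s["tcp_pos"][2])
E
python3 -m crank '[[[0,0.002,0,0,0,0,-0.3],[0,0.004,0,0,0,0,-0.3],[0,0.004,0,0,0,0,-0.3]]]'
python3 - <<'E'
from h import *
s=r.sense(); print(s["force"].round(1),s["torque"].round(2),tonest(s["tcp_pos"],-5.5,np.array([.5755,.209])),s["tcp_pos"][2])
im=r.get_image("wrist"); cv2.imwrite("pics/w10.png",im["pixels"][:,:,::-1])
E
```

```text
time_s: 9.83
tcp_pos: [0.5701, 0.1959, 0.0143]
eef_rot: [-2.324, -2.111, 0.004]
force: [-7.0, 6.8, 10.6]
gripper_width: 0.041
[-7.   6.8 10.6] [ 0.97  1.13 -0.07] [[-0.00412351 -0.01358123]] 0.014280629586230817
time_s: 10.08
tcp_pos: [0.5706, 0.1958, 0.0143]
eef_rot: [-2.323, -2.11, 0.005]
force: [-9.1, 7.4, 11.3]
gripper_width: 0.0408
[-9.1  7.4 11.3] [ 1.14  1.39 -0.1 ] [[-0.00359083 -0.01359156]] 0.01427021341753549
```

View pics/w10.png

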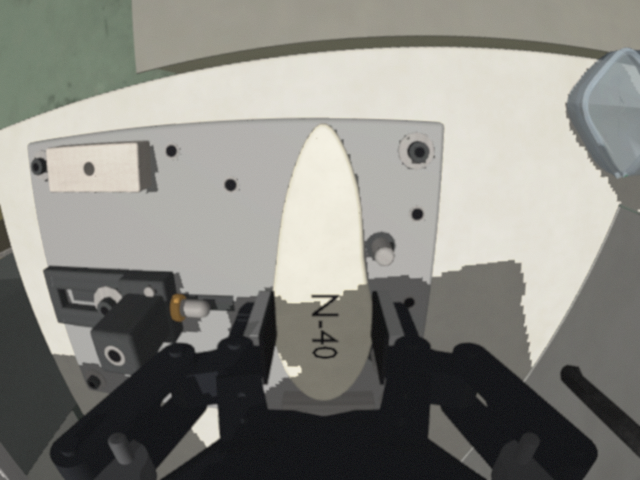

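```bash
python3 -m crank '[[[0.001,0,-0.003,0,0,0,-0.3],[0.001,0,-0.004,0,0,0,-0.3],[0.001,0,-0.004,0,0,0,-0.3]]]'
python3 - <<'E'
from h import *
s=r.sense(); print(s["force"].round(1),s["torque"].round(2),tonest(s["tcp_pos"],-5.5,np.array([.5755,.209])),s["tcp_pos"][2])
E
```

```text
time_s: 10.38
tcp_pos: [0.5716, 0.1958, 0.0147]
eef_rot: [-2.324, -2.111, 0.003]
force: [-2.5, 6.1, 0.4]
gripper_width: 0.0409
[-2.5  6.1  0.4] [ 0.95  0.42 -0.16] [[-0.00263751 -0.01354175]] 0.01466050004862703
```

```bash
python3 -m crank '[[[0.001,0.002,0,0,0,0,-0.3],[0.001,0.004,0,0,0,0,-0.3],[0.001,0.004,0,0,0,0,-0.3]]]'
python3 - <<'E'
from h import *
s=r.sense(); print(s["force"].round(1),s["torque"].round(2),tonest(s["tcp_pos"],-5.5,np.array([.5755,.209])),s["tcp_pos"][2])
E
```

```text
time_s: 10.63
tcp_pos: [0.5732, 0.1957, 0.0147]
eef_rot: [-2.324, -2.112, 0.002]
force: [-2.3, 4.5, 0.2]
gripper_width: 0.041
[-2.3  4.5  0.2] [ 0.74  0.38 -0.14] [[-0.00101792 -0.01344957]] 0.01471044700818689
```

```bash
python3 -m crank '[[[0,0,0,0,0,0,0.3],[0,0,0,0,0,0,0.3],[0,0,0,0,0,0,0.3],[0,0,0,0,0,0,0.3],[0,0,-0.06,0,0,0,0.3],[0,0,-0.16,0,0,0,0.3],[0,0,-0.28,0,0,0,0.3],[0,0,-0.4,0,0,0,0.3]]]'
python3 -m crank '[[[0,0,-0.04,0,0,0,0.3],[0,0,-0.04,0,0,0,0.3],[0,0,-0.04,0,0,0,0.3]]]'
python3 - <<'E'
from h import *
s=r.sense(); im=r.get_image("wrist"); cv2.imwrite("pics/w11.png",im["pixels"][:,:,::-1]);np.savez("w11.npz",tcp=s["tcp_pos"],rot=s["eef_rot"])
sc=r.get_image("scene"); cv2.imwrite("pics/s11.png",cv2.resize(sc["pixels"][265:405,215:405,::-1],None,fx=4.1,fy=4.1,interpolation=cv2.INTER_CUBIC))
E
```

```text
time_s: 11.3
tcp_pos: [0.5735, 0.1953, 0.1159]
eef_rot: [-2.325, -2.113, 0.002]
force: [0.7, 0.1, -0.6]
gripper_width: 0.0555
time_s: 11.55
tcp_pos: [0.574, 0.1956, 0.1252]
eef_rot: [2.324, 2.113, 0.001]
force: [-0.6, -0.2, -0.6]
gripper_width: 0.0558
```

View pics/w11.png

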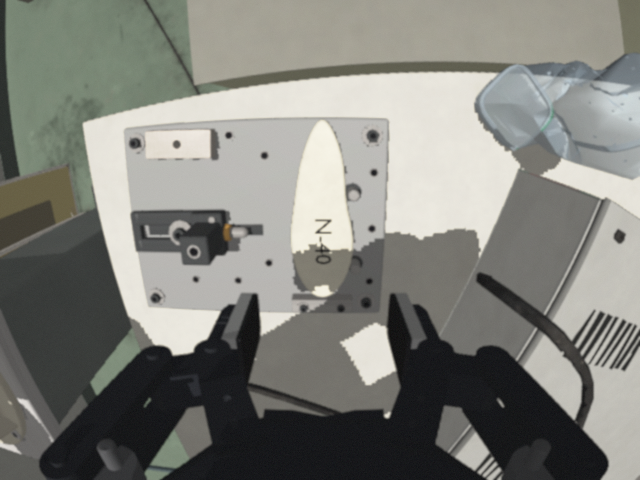

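View pics/s11.png

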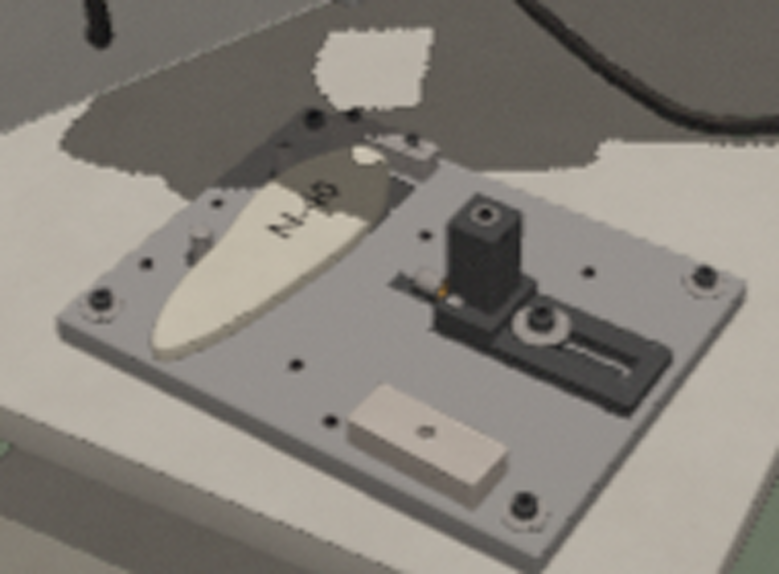

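Run:
```python
import cv2
w=cv2.imread("pics/w11.png"); cv2.imwrite("pics/w11a.png",cv2.resize(w[110:320,280:395],None,fx=5,fy=2.8,interpolation=cv2.INTER_CUBIC))
cv2.imwrite("pics/w11b.png",cv2.resize(w[110:320,115:275],None,fx=4,fy=2.8,interpolation=cv2.INTER_CUBIC))
```

```text
(no output)
```

View pics/w11a.png

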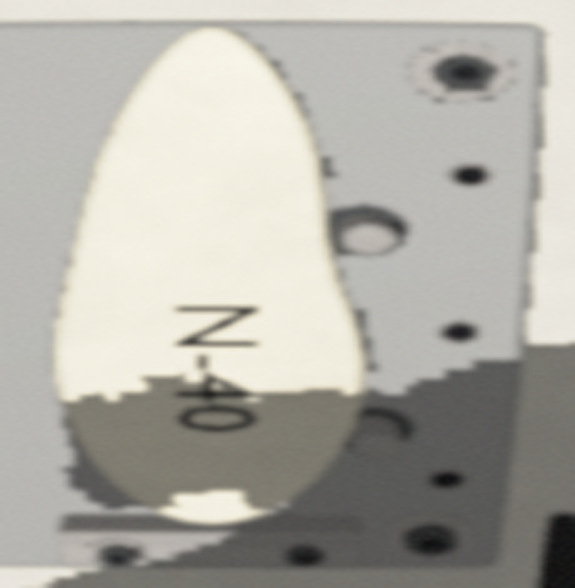

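View pics/w11b.png

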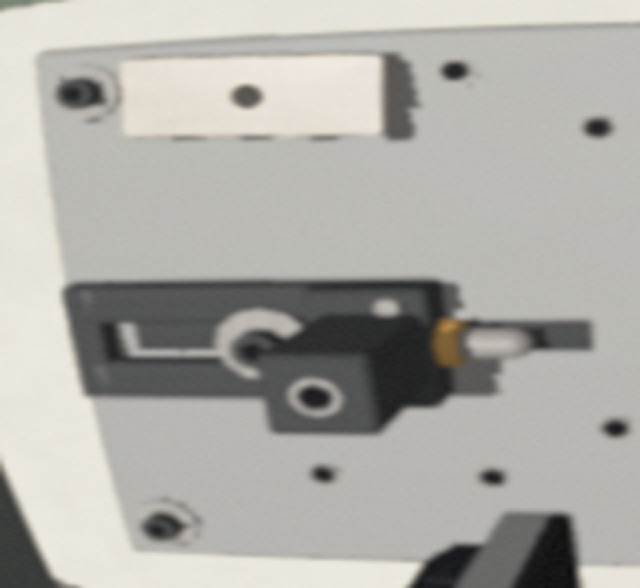

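Run:
```python
from h import *
im=r.get_image("wrist"); z=np.load("w11.npz"); T=wristT(im,dict(tcp_pos=z["tcp"],eef_rot=z["rot"]))
A=lambda u,v:[280+u/5-.4,110+v/2.8-.4]; B=lambda u,v:[115+u/4-.4,110+v/2.8-.4]
W=plane(im,[A(542,25),A(500,567),B(133,552),B(37,52)],.012,T)[:,:2]; N=np.array([[46,66],[46,-84],[-150,-84],[-150,66]])/1000
th,c,res=fit(N,W); print(W.round(4),th,c,res, [np.linalg.norm(W[i]-W[i-1]).round(4) for i in range(4)]); o=np.array([c.real,c.imag])
f=lambda uv,z: (tonest(plane(im,[uv],z,T),th,o)[0]*1e3).round(2)
print("post",f(B(315,398),.058),"world",plane(im,[B(315,398)],.058,T))
print("tip",f(A(210,27),.018),"blunt",f(A(212,524),.018),"pinT",f(A(370,240),.0255),"barL/R foot",f(A(62,515),.012),f(A(362,515),.012))
print("sides at widest",f(A(55,350),.016),f(A(365,360),.018))
```

```text
[[0.6266 0.2703]
 [0.6132 0.1222]
 [0.4191 0.1407]
 [0.434  0.2889]] -5.481394710320644 (0.5758497058804025+0.2095137192932413j) [0.00145126 0.0007667  0.00078282 0.00131294] [np.float64(0.1935), np.float64(0.1487), np.float64(0.195), np.float64(0.1489)]
post [-81.37 -14.5 ] world [[0.49346702 0.20285183 0.058     ]]
tip [-0.64 64.05] blunt [ -0.38 -65.85] pinT [20.75 13.81] barL/R foot [-23.61 -66.35] [ 22.81 -66.3 ]
sides at widest [-22.83 -16.98] [ 21.42 -18.96]
```

Run:
```python
from h import *
s=r.sense(); print(s["joints"].round(2)); go(.4935,.2028,.11,-5.5,s)
```

```text
[ 0.33  0.44  1.76 -0.    0.94  0.42]
now [0.5729 0.1953 0.1234] ax 84.53 t 11.7
shift m [-0.0001 -0.0797  0.0136] deg [-6.000e-02  1.700e-01  9.003e+01]
frac [-0.0002, -0.3188, 0.0544, -0.0003, 0.001, 0.5002]
```

```bash
python3 -m crank '[[[0,-0.03,0,0,0,0.03,0.1],[0,-0.08,0,0,0,0.068,0.1],[0,-0.13,0,0,0,0.106,0.1],[0,-0.18,0,0,0,0.144,0.1],[0,-0.22,0,0,0,0.182,0.1],[0,-0.26,0,0,0,0.22,0.1],[0,-0.29,0,0,0,0.258,0.1],[0,-0.319,0,0,0,0.296,0.1]]]'
python3 - <<'E'
from h import *
go(.4935,.2028,.11,-5.5)
E
```

```text
time_s: 12.37
tcp_pos: [0.4932, 0.203, 0.1237]
eef_rot: [3.028, 0.837, -0.004]
force: [-0.6, 0.1, -0.7]
gripper_width: 0.0469
now [0.4932 0.203  0.1237] ax 30.92 t 12.3667
shift m [0.0002 0.0004 0.0137] deg [3.000e-02 1.600e-01 3.642e+01]
frac [0.0009, 0.0014, 0.0548, 0.0001, 0.0009, 0.2024]
```

```bash
python3 -m crank '[[[0,0,0.01,0,0,0.037,0.1],[0,0,0.02,0,0,0.075,0.1],[0,0,0.03,0,0,0.112,0.1],[0,0,0.04,0,0,0.15,0.1],[0,0,0.05,0,0,0.18,0.1],[0,0.001,0.055,0,0,0.2,0.1],[0,0.001,0.055,0,0,0.2024,0.1],[0,0.001,0.055,0,0,0.2024,0.1]]]'
python3 - <<'E'
from h import *
s=r.sense(); im=r.get_image("wrist"); cv2.imwrite("pics/w12.png",im["pixels"][:,:,::-1]);np.savez("w12.npz",tcp=s["tcp_pos"],rot=s["eef_rot"])
go(.4935,.2028,.03,-5.5,s)
E
```

```text
time_s: 13.03
tcp_pos: [0.494, 0.2028, 0.1103]
eef_rot: [3.138, -0.139, -0.003]
force: [-0.6, 0.5, -0.1]
gripper_width: 0.047
now [0.494  0.2028 0.1103] ax -5.09 t 13.0333
shift m [-0.0004  0.      0.0803] deg [0.06 0.11 0.41]
frac [-0.0015, 0.0, 0.3213, 0.0003, 0.0006, 0.0023]
```

View pics/w12.png

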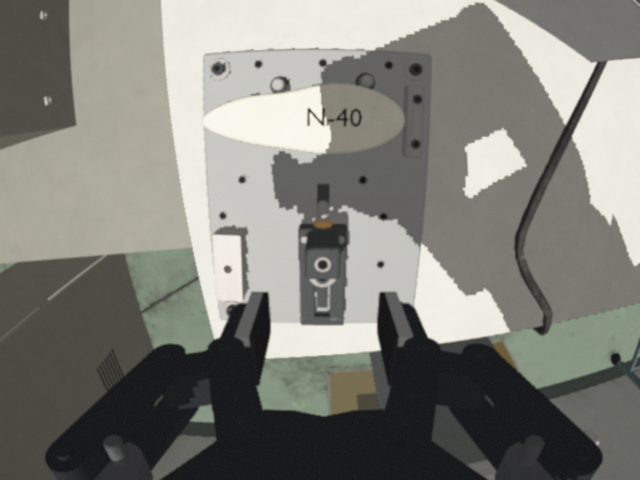

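Run:
```python
from h import *
im=r.get_image("wrist"); z=np.load("w12.npz"); T=wristT(im,dict(tcp_pos=z["tcp"],eef_rot=z["rot"]))
P=plane(im,[[322,264.5]],.058,T)[0]; print(P,tonest(P,-5.48,np.array([.57585,.20951])))
for uv,zz in (([280,83],.0255),([366,80],.0255)): print(tonest(plane(im,[uv],zz,T),-5.48,np.array([.57585,.20951])))
go(P[0],P[1],.03,-5.5)
```

```text
[0.4932768  0.20322491 0.058     ] [[-0.08159559 -0.01414196]]
[[0.02108019 0.0118347 ]]
[[ 0.02331044 -0.03967496]]
now [0.4944 0.203  0.1109] ax -5.06 t 13.1333
shift m [-0.0011 -0.0002  0.0809] deg [0.03 0.05 0.44]
frac [-0.0044, -0.0007, 0.3236, 0.0001, 0.0003, 0.0025]
```

```bash
python3 -m crank '[[[-0.004,-0.001,0.06,0,0,0.0025,0.1],[-0.0044,-0.001,0.14,0,0,0.0025,0.1],[-0.0044,-0.001,0.22,0,0,0.0025,0.1],[-0.0044,-0.001,0.28,0,0,0.0025,0.1],[-0.0044,-0.001,0.31,0,0,0.0025,0.1],[-0.0044,-0.001,0.322,0,0,0.0025,0.1],[-0.0044,-0.001,0.322,0,0,0.0025,0.1]]]'
python3 - <<'E'
from h import *
s=r.sense(); im=r.get_image("wrist"); cv2.imwrite("pics/w13.png",im["pixels"][:,:,::-1]); go(.4935,.2030,.03,-5.5,s); print(s["force"])
E
```

```text
time_s: 13.72
tcp_pos: [0.4934, 0.2034, 0.0306]
eef_rot: [3.137, -0.153, -0.001]
force: [-0.4, 0.2, -0.4]
gripper_width: 0.0466
now [0.4934 0.2034 0.0306] ax -5.59 t 13.7167
shift m [0.0001 0.0004 0.0006] deg [ 0.02  0.05 -0.09]
frac [0.0004, 0.0014, 0.0024, 0.0001, 0.0003, -0.0005]
[-0.39350304  0.15493216 -0.35387064]
```

View pics/w13.png

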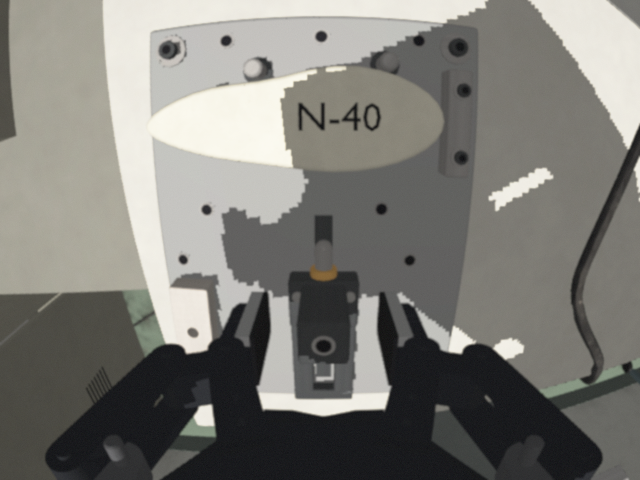

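```bash
python3 -m crank '[[[0,0,0,0,0,0,-0.8],[0,0,0,0,0,0,-0.8],[0,0,0,0,0,0,-0.8],[0,0,0,0,0,0,-0.8],[0,0,0,0,0,0,-0.8]]]' 70
python3 - <<'E'
from h import *
s=r.sense(); im=r.get_image("wrist"); cv2.imwrite("pics/w14.png",im["pixels"][:,:,::-1]); np.savez("w14.npz",tcp=s["tcp_pos"],rot=s["eef_rot"]); go(.4935,.2030,.03,-5.5,s); print(s["force"],s["torque"])
E
```

```text
time_s: 14.18
tcp_pos: [0.4943, 0.2035, 0.0321]
eef_rot: [-3.138, 0.154, -0.002]
force: [-0.2, -2.2, 5.3]
gripper_width: 0.0192
now [0.4943 0.2035 0.0321] ax -5.61 t 14.1833
shift m [-0.0008  0.0005  0.0021] deg [-0.02 -0.09 -0.11]
frac [-0.003, 0.0022, 0.0083, -0.0001, -0.0005, -0.0006]
[-0.24905077 -2.2469761   5.25691728] [-0.3338168   0.10255646  0.0411681 ]
```

View pics/w14.png

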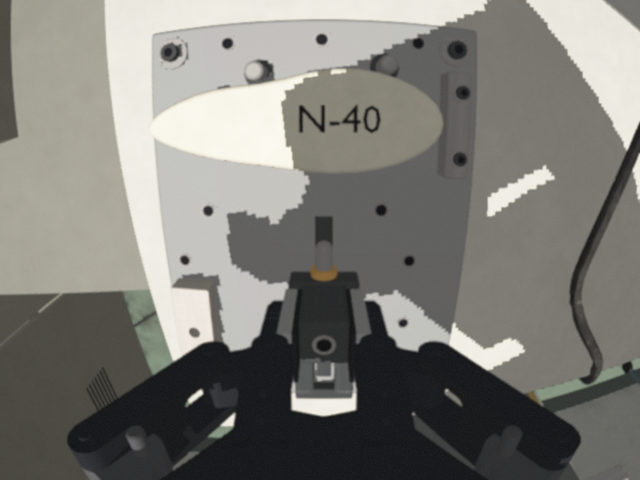

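```bash
python3 -m crank '[[[0.01,0,-0.003,0,0,0,-0.8],[0.025,0,-0.003,0,0,0,-0.8],[0.04,0,-0.003,0,0,0,-0.8],[0.055,0,-0.003,0,0,0,-0.8],[0.07,0,-0.003,0,0,0,-0.8],[0.085,0,-0.003,0,0,0,-0.8],[0.095,0,-0.003,0,0,0,-0.8],[0.1,0,-0.003,0,0,0,-0.8]]]'
python3 -m crank '[[[0,0,0,0,0,0,-0.8],[0,0,0,0,0,0,-0.8]]]'
python3 - <<'E'
from h import *
s=r.sense(); im=r.get_image("wrist"); cv2.imwrite("pics/w15.png",im["pixels"][:,:,::-1]); np.savez("w15.npz",tcp=s["tcp_pos"],rot=s["eef_rot"]); print(s["force"],s["torque"])
z=np.load("w14.npz"); d=tonest([z["tcp"],s["tcp_pos"]],-5.48,np.array([.57585,.20951])); print(d, d[1]-d[0])
E
```

```text
time_s: 14.9
tcp_pos: [0.5196, 0.201, 0.0321]
eef_rot: [-3.138, 0.154, -0.001]
force: [-1.6, -1.2, 6.3]
gripper_width: 0.0185
time_s: 15.07
tcp_pos: [0.5197, 0.201, 0.0321]
eef_rot: [-3.138, 0.154, -0.003]
force: [1.5, -2.7, 4.5]
gripper_width: 0.0188
[ 1.47375708 -2.70508306  4.54245486] [-0.37233577 -0.20691601  0.02030845]
[[-0.08059133 -0.01379979]
 [-0.05507204 -0.01384894]] [ 2.55192916e-02 -4.91494182e-05]
```

View pics/w15.png

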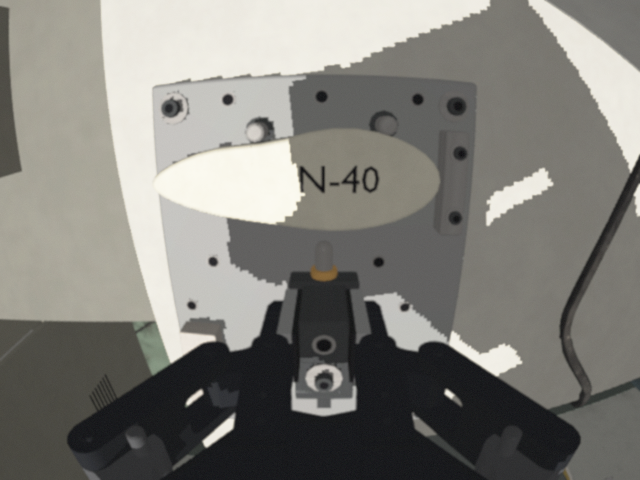

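Run:
```python
from h import *
im=r.get_image("wrist"); z=np.load("w15.npz"); T=wristT(im,dict(tcp_pos=z["tcp"],eef_rot=z["rot"])); o=np.array([.57585,.20951])
cv2.imwrite("pics/w15a.png",cv2.resize(cv2.imread("pics/w15.png")[215:290,280:370],None,fx=8,fy=8,interpolation=cv2.INTER_CUBIC))
f=lambda uv,z: (tonest(plane(im,[uv],z,T),-5.48,o)[0]*1e3).round(2)
print("tip",f([322,241],.018),"edge",f([322,229.5],.014),f([322,229.5],.02),"post",f([322,344],.058))
```

```text
tip [-28.11 -13.71] edge [-23.99 -13.7 ] [-22.09 -13.74] post [-55.52 -13.8 ]
```

View pics/w15a.png

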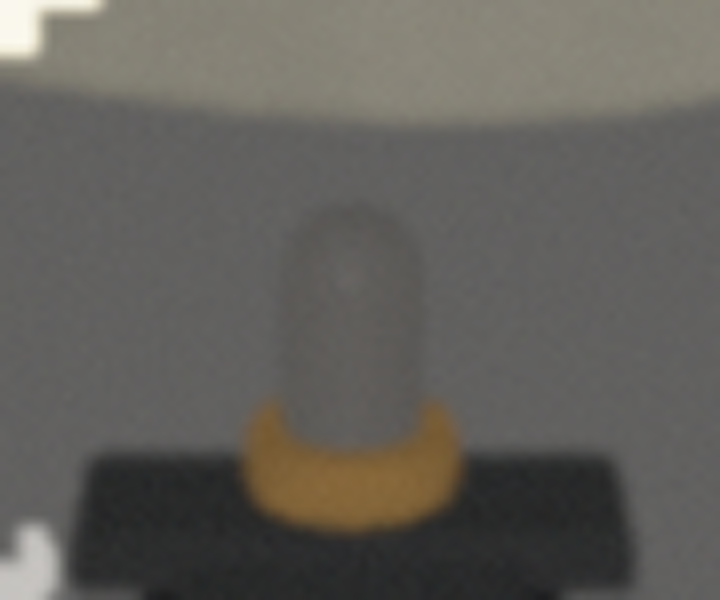

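```bash
python3 -m crank '[[[0.006,0,0,0,0,0,-0.8],[0.012,0,0,0,0,0,-0.8],[0.018,0,0,0,0,0,-0.8],[0.024,0,0,0,0,0,-0.8],[0.028,0,0,0,0,0,-0.8],[0.032,0,0,0,0,0,-0.8],[0.032,0,0,0,0,0,-0.8],[0.032,0,0,0,0,0,-0.8]]]'
python3 - <<'E'
from h import *
s=r.sense(); im=r.get_image("wrist"); cv2.imwrite("pics/w16.png",im["pixels"][:,:,::-1]); np.savez("w16.npz",tcp=s["tcp_pos"],rot=s["eef_rot"]); print(s["force"],s["torque"])
z=np.load("w14.npz"); d=tonest([z["tcp"],s["tcp_pos"]],-5.48,np.array([.57585,.20951])); print(d, d[1]-d[0])
cv2.imwrite("pics/w16a.png",cv2.resize(im["pixels"][215:290,280:370,::-1],None,fx=8,fy=8,interpolation=cv2.INTER_CUBIC))
E
```

```text
time_s: 15.83
tcp_pos: [0.5266, 0.2003, 0.0321]
eef_rot: [-3.138, 0.154, -0.0]
force: [-2.3, -1.4, 8.4]
gripper_width: 0.0183
[-2.27329514 -1.40939759  8.37038846] [-0.18833347  0.31290098  0.0611366 ]
[[-0.08059133 -0.01379979]
 [-0.04813168 -0.013881  ]] [ 3.24596451e-02 -8.12117402e-05]
```

View pics/w16.png

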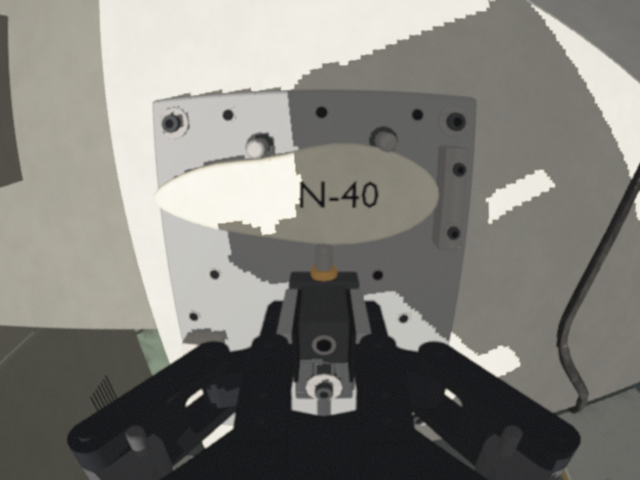

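View pics/w16a.png

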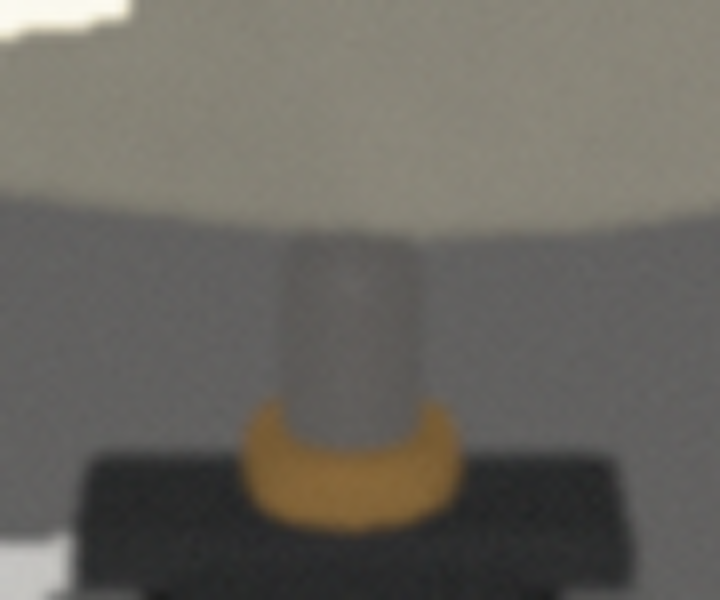

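```bash
python3 -m crank '[[[0.004,0,0,0,0,0,-0.8],[0.008,0,0,0,0,0,-0.8],[0.012,0,0,0,0,0,-0.8],[0.014,0,0,0,0,0,-0.8],[0.014,0,0,0,0,0,-0.8],[0.014,0,0,0,0,0,-0.8],[0.014,0,0,0,0,0,-0.8]]]'
python3 - <<'E'
from h import *
s=r.sense(); im=r.get_image("wrist"); cv2.imwrite("pics/w17.png",im["pixels"][:,:,::-1]); np.savez("w17.npz",tcp=s["tcp_pos"],rot=s["eef_rot"]); print(s["force"],s["torque"])
z=np.load("w14.npz"); d=tonest([z["tcp"],s["tcp_pos"]],-5.48,np.array([.57585,.20951])); print(d, d[1]-d[0])
cv2.imwrite("pics/w17a.png",cv2.resize(im["pixels"][215:290,280:370,::-1],None,fx=8,fy=8,interpolation=cv2.INTER_CUBIC))
E
```

```text
time_s: 16.47
tcp_pos: [0.5292, 0.2, 0.032]
eef_rot: [3.138, -0.155, -0.002]
force: [-4.9, 0.2, 11.4]
gripper_width: 0.0183
[-4.90437615  0.20639444 11.3552056 ] [0.19018571 0.79105152 0.09254993]
[[-0.08059133 -0.01379979]
 [-0.04557199 -0.0139032 ]] [ 0.03501933 -0.00010342]
```

View pics/w17.png

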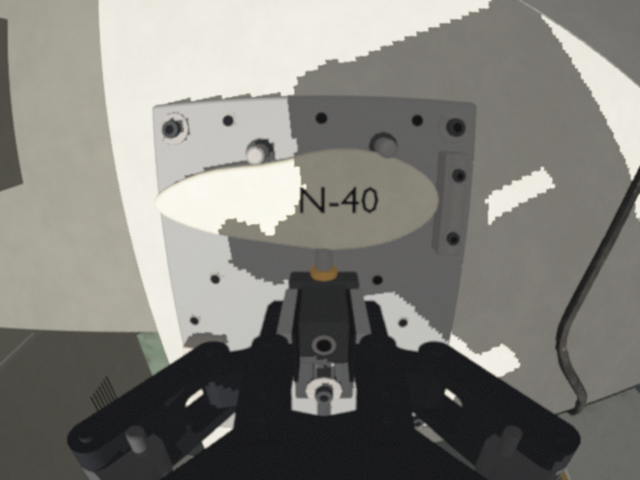

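View pics/w17a.png

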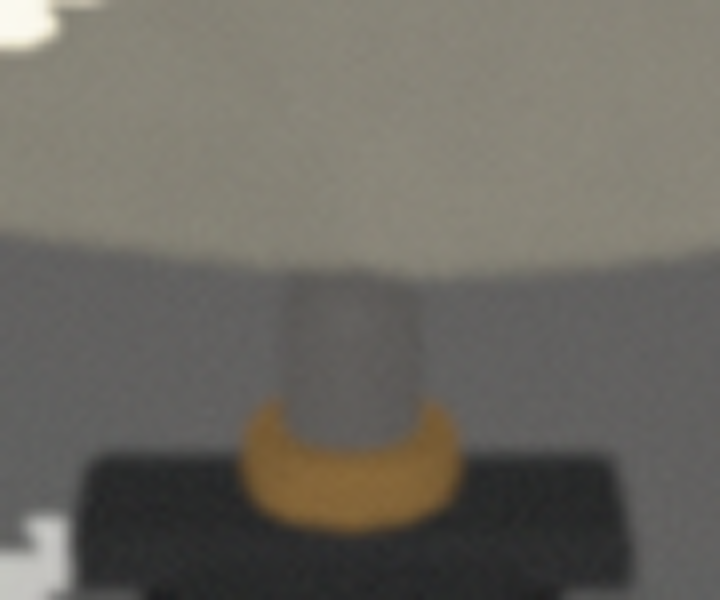

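Run:
```python
from h import *
im=r.get_image("wrist"); M=im["mount"]
zt=.032  # tcp z
g=lambda row,z: plane(im,[[324,row]],zt-z,M)[0][0]*1e3
t=g(215+198/8,.018)
for n,row in (("w16",215+235/8),("w17",215+272/8)):
    print(n,[round(t-g(row,z),2) for z in (.018,.019,.020)])
F=[];
for i in range(8):
    r.get_image("top"); s=r.sense(); F.append(np.r_[s["force"],s["torque"][1]])
F=np.array(F); print(F.mean(0).round(2),F.std(0).round(2)); print(tonest(s["tcp_pos"],-5.48,np.array([.57585,.20951])))
```

```text
w16 [np.float64(2.19), np.float64(1.83), np.float64(1.47)]
w17 [np.float64(4.41), np.float64(4.03), np.float64(3.66)]
[-5.81  0.26 11.09  0.82] [0.69 0.67 0.37 0.02]
[[-0.04557072 -0.01393956]]
```

```bash
python3 -m crank '[[[0.004,0,0,0,0,0,-0.8],[0.008,0,0,0,0,0,-0.8],[0.011,0,0,0,0,0,-0.8],[0.011,0,0,0,0,0,-0.8],[0.011,0,0,0,0,0,-0.8],[0.011,0,0,0,0,0,-0.8]]]'
python3 - <<'E'
from h import *
s=r.sense(); im=r.get_image("wrist"); cv2.imwrite("pics/w18.png",im["pixels"][:,:,::-1]); np.savez("w18.npz",tcp=s["tcp_pos"],rot=s["eef_rot"])
z=np.load("w14.npz"); d=tonest([z["tcp"],s["tcp_pos"]],-5.48,np.array([.57585,.20951])); print(d, d[1]-d[0])
cv2.imwrite("pics/w18a.png",cv2.resize(im["pixels"][215:290,280:370,::-1],None,fx=8,fy=8,interpolation=cv2.INTER_CUBIC))
F=[]
for i in range(8):
    r.get_image("top"); s=r.sense(); F.append(np.r_[s["force"],s["torque"][1]])
F=np.array(F); print(F.mean(0).round(2),F.std(0).round(2)); print(tonest(s["tcp_pos"],-5.48,np.array([.57585,.20951])))
E
```

```text
time_s: 17.47
tcp_pos: [0.5313, 0.1998, 0.032]
eef_rot: [3.138, -0.155, -0.004]
force: [-7.6, 1.3, 12.3]
gripper_width: 0.0188
[[-0.08059133 -0.01379979]
 [-0.04341231 -0.01393228]] [ 0.03717901 -0.00013249]
[-8.23  1.1  13.19  1.17] [0.51 0.23 0.56 0.02]
[[-0.04342854 -0.01394644]]
```

View pics/w18.png

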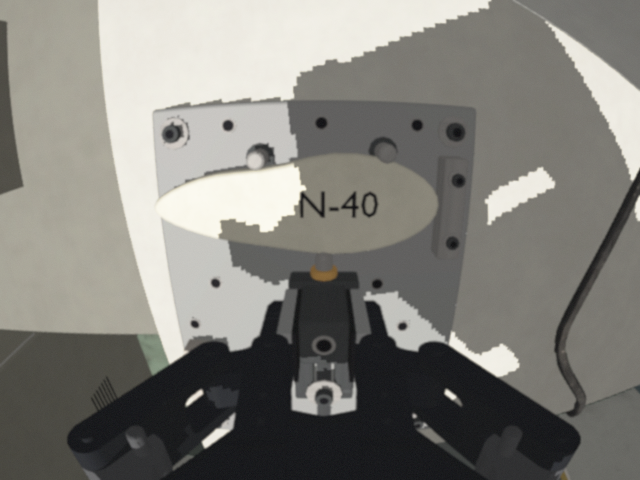

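View pics/w18a.png

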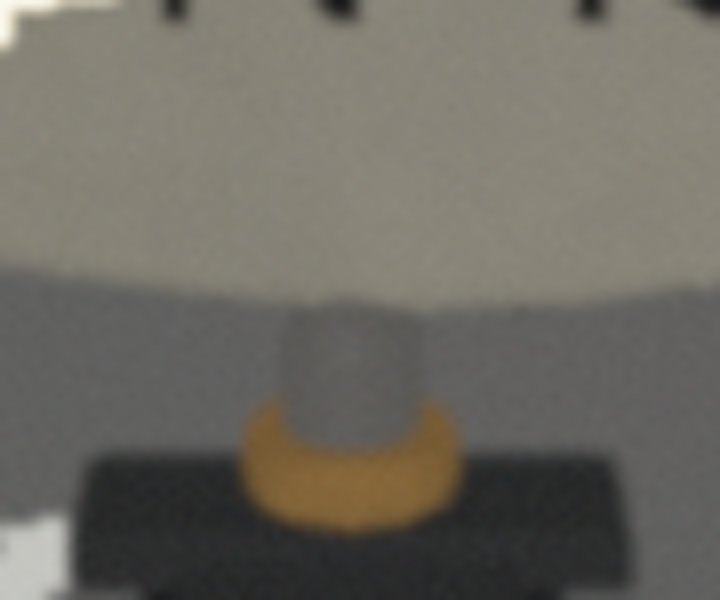

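Run:
```python
from h import *
im=r.get_image("wrist"); w=im["pixels"][:,:,::-1]; s=r.sense(); T=wristT(im,s); o=np.array([.57585,.20951])
cv2.imwrite("pics/w19.png",cv2.resize(np.clip(w[95:265,145:485].astype(float)*1.25,0,255).astype(np.uint8),None,fx=2.35,fy=3.4,interpolation=cv2.INTER_CUBIC))
f=lambda uv,z: (tonest(plane(im,[uv],z,T),-5.48,o)[0]*1e3).round(2)
print("pins",f([258,156],.0255),f([384,150],.0255)); print("tip,blunt",f([156,206],.018),f([438,206],.018),s["force"],s["time_s"])
sc=r.get_image("scene"); cv2.imwrite("pics/s19.png",cv2.resize(sc["pixels"][255:405,215:405,::-1],None,fx=4,fy=4,interpolation=cv2.INTER_CUBIC))
```

```text
pins [22.62 11.91] [ 24.92 -38.91]
tip,blunt [ 0.72 63.32] [-6.000e-02 -6.574e+01] [-7.91142766  0.61151121 13.83955146] 17.9667
```

View pics/w19.png

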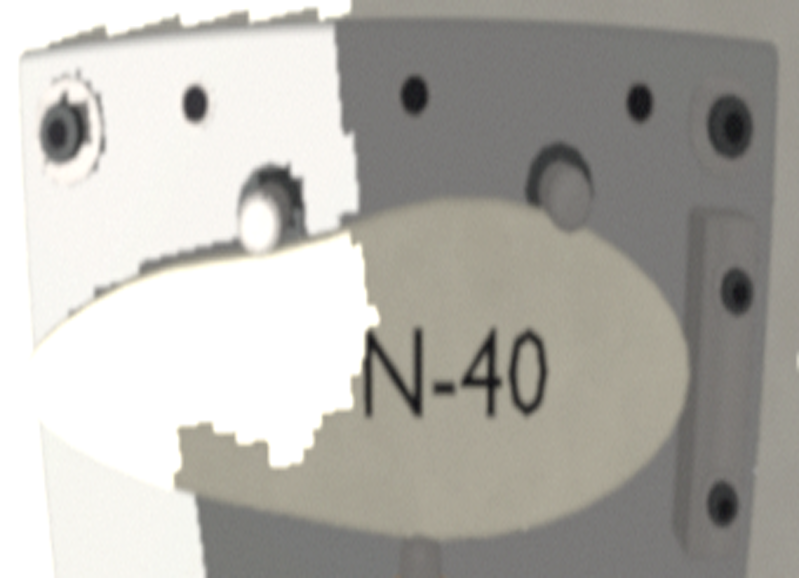

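View pics/s19.png

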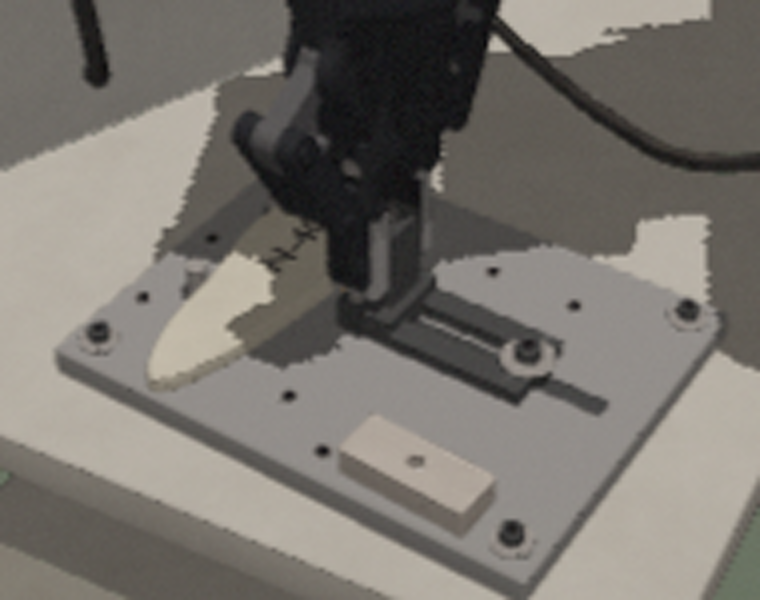

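Run:
```python
import cv2,numpy as np
w=cv2.imread("pics/w18.png")[150:265,415:475]; cv2.imwrite("pics/w18b.png",cv2.resize(np.clip(w.astype(float)*2-40,0,255).astype(np.uint8),None,fx=12,fy=5.2,interpolation=cv2.INTER_CUBIC))
```

```text
(no output)
```

View pics/w18b.png

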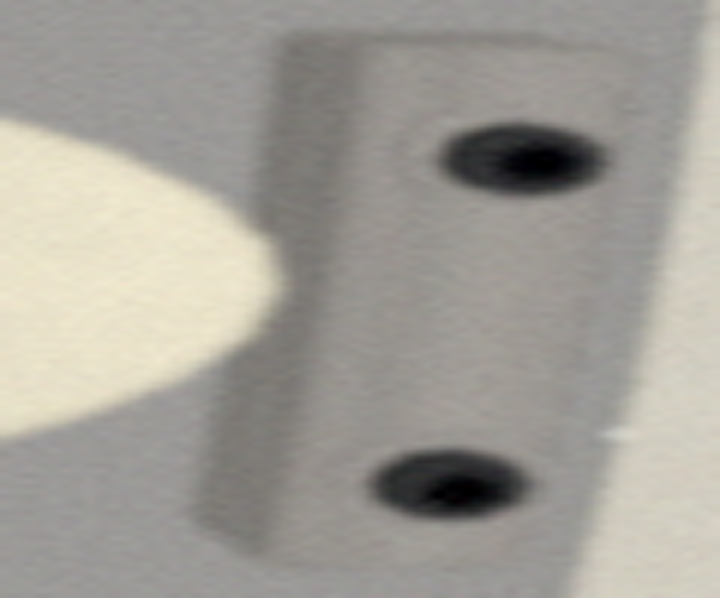

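Run:
```python
from h import *
s=r.sense(); print(s["time_s"],s["force"].round(1),s["gripper_width"],tonest(s["tcp_pos"],-5.48,np.array([.57585,.20951])))
r.sign_off()
```

```text
18.0167 [-7.3  1.3 13.1] 0.01895068667231968 [[-0.04346688 -0.01393785]]
the job is handed in; nothing more can be done
```

The part is lying flat in the nest and released, and the arm is still holding the sprung stop so its clamp screw can be tightened. I handed the job in at 18.0 s of the 54 s allowed.

I slid the part along the plate until the end bar pushed back with about 7 N, moved it up to the pins and let go. Then I gripped the stop by its post with 70 N and slid it forward about 37 mm.

**Final checks**
- **Part seating:** in the wrist picture both pins touch the part's side, and the gap at the end bar works out to about 0.1 mm.
- **Plunger depth:** the pictures put it about 5.6 mm in. The position readings gave 5.9 to 7.0 mm and the steady force of about 8 N gave about 3.5 to 5.5 mm. They disagree by a few millimetres, but all lie near half-way (6 mm) and well short of fully in (12 mm).
- **Holding:** the tool position held still to within 0.1 mm over the last readings. The stop also pushes up on the gripper with a steady 13 N or so, which I left as it was.
- **Other things:** I did not plan any contact with them. The spacer block sits where it was in the last picture. I did not recheck the hex key, loupe or cup.

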